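# Dock the inspection light and start it charging

## Robot

A 6-joint arm with a two-finger parallel gripper is mounted at the origin on the work surface. World frame = base frame: x ahead of the robot, y to its left, z up, the work surface at z = 0. Lengths are in m, angles in degrees, forces in N, time in s.
With the tool pointing down it reaches from about 0.3 to 0.75 m from the base axis. Payload 8.5 kg.
Tool frame: the origin (TCP) lies midway between the tips of the shut fingers; the grasp point (between the pads) lies 19 mm behind it; z points along the fingers, y is the direction in which the jaws open and shut (so a half turn about z gives the same grasp; the last joint's range is limited). The gripper opens to 85 mm and grips with 20 to 120 N. Pads are 22 mm wide; open, the fingers measure 114 mm over their backs; the gripper's body (76 mm by 85 mm) begins 54 mm behind the grasp point. The pads swing forward as they close: fully open they stand 13 mm farther back than shut.
Start: joints at [-83.44, 21.807, 74.336, -0, 83.858, -12.336], TCP at [0.178, -0.52, 0.211] pointing down, gripper open.
Joint ranges: [-178.18, 178.18], [-50.72, 133.34], [12.68, 142.11], [-81.47, 261.47], [9.98, 163.14], [-165.26, 165.26]. Speed limits (degrees/s): [136.94, 136.94, 180, 180, 180, 180].

## Interface

Orientations are given as [roll, pitch, yaw] about the fixed x, y, z axes, in that order (R = Rz(yaw) Ry(pitch) Rx(roll)).
In Python, from station import env gives the robot as it stands. The module is installed in compiled form; this text tells all that it offers.
- The arm moves only by the tool send_rows, never from a script. Its argument "series" is a list of rows, each an object with "grip": the finger opening in mm, from 0 to 85.4; "translation": the shift along the tool's x, y, z in mm, a list of three; "roll": the turn about the tool's z in rad. In form: [{"grip": grip, "translation": [x, y, z], "roll": roll}, ...]. A call has exactly 5 rows; each row is the pose to reach, as a shift and turn from the pose commanded when the call began, along the tool's axes at that moment; what a row does not reach only later rows make up. A row lasts 1/12 s, in which the tool goes at most 41.7 mm and 7.16 degrees, less where a joint would pass 70% of its speed; a pose out of reach is approached as far as the arm can. A call with a gripper value outside its range is refused whole. The fingers move at their own pace and stop on an object; the grip force is fixed at half the most. Time passes only in rows, so rows that repeat a pose let the fingers close, or fill a call up. It gives the time, the measured TCP pose, the force and the opening at its end, in the units of the state.
- env.get_state(): the state, without advancing time (a new reading comes with each control period).
- env.capture(name): name is "side" or "top"; returns a dict with "img" (480x640x3 uint8, red, green, blue), "range_z" (480x640 float32, m along the optical axis (not along the pixel's ray), 0 where there is no reading), "mtx" (3x3 intrinsics, pixels), "k1" (the pictures are not rectified: a ray, as slopes to the right and down, at radius r is drawn at 1 + k1 r^2 times it, then the intrinsics apply), "cam_to_world" (4x4, takes a point from camera to world coordinates). Camera axes: x right, y down, z forward; pixel columns grow to the right and rows downward; lengths in m; the calibration is good to about 2 mm. A picture is of the moment at which its call begins.
- env.close_job(): hands the job in, once; it reports no verdict.
Trained networks look in a picture, given as the dict that the camera call returned (one of the last four; its "shot" number tells which), for a name from the list of things; names that differ only in an ending like _2 or _b are one class to them, and where a whole thing is asked for, a point or a joint stands for the part that bears it (a point fixed in the world has none). Each returns a list of dicts, best first, with "p" (0 to 1); they miss things now and then, are a little off and sometimes report something else, mostly with a low value. They report only what shows in the picture. A call takes as long as a camera call. They do not tell look-alikes from the thing itself.
- env.spot_in(label, picture): "uv" ([column, row] in pixels, amid what is visible of it).
- env.place_of(label, picture): "uv" ([column, row] in pixels: a listed point, or the origin of a listed thing).
The state is a dict: "t": time; "qpos": joint angles; "joint_velocities": joint speeds; "joint_efforts": joint torques, N m; "tool_pos": TCP position; "eef_rot": TCP orientation; "force": force on the tool from outside, world axes, zero at the start; "torque": the same for the moment, N m; "finger_gap": opening from 0.0 (shut) to 1.0 (fully open).
Only numpy, scipy, OpenCV 4.12 (cv2) and the standard library are available. Lean on these libraries where they do the work, as an engineer would, in place of code of your own. Each camera call takes 0.05 s, during which the arm holds its last target.

## Task

Put the inspection light back on its charging dock: press it down gently, level, between the two copper spring clips until both snap over its ends and it sits fully home in the yellow saddles. Then, with the light in, let go of it and push the red charge lever over to the other side. Do not force the dock, and leave the things standing around it where they are.

Things in the scene. Friction and masses are not known exactly. Their poses are not given: they have to be found in the camera images.
- lamp_center (a point): Centre of the loose inspection light, a round stick 150 mm long, 24 mm diameter, along its y, about 0.22 kg. Black rubber grip block in the middle (36 x 60 x 40 mm along x, y, z), on which it lies on the bench, centre 20 mm up: grip it across x. Orange bands, amber tubes, steel caps. Both ends alike, chamfered over the last 4.5 mm to a flat 10 mm nose.
- board: Plywood board, 150 x 360 x 16 mm along its x, y, z, fixed on the bench; origin at the centre of its underside, z up. It carries the grey charging dock and the lever. The dock is NOT exactly placed: a height-adjustable foot lifts it by an unknown 0 to 24 mm, and slotted holes let it sit up to 5 mm off centre either way along the board's x (exact in y). It does not move in use.
- dock_mark (a point): Point fixed to the board above its centre, 74 mm over its underside, board axes: centre of the docked light if the dock were not lifted and stood central. The light lies along y when home. From this mark, plus lift: dock base top (70 x 200 mm) 48 mm lower, clip bumps 9 mm higher, clip tops 26 mm higher. More than 50 N on the dock (all contacts added up) is forcing it.
- saddle_mark (a point): As dock_mark, 50 mm along +y: nominal light axis over one of the two yellow V saddles (y = +/-50 mm, 10 mm wide, slippery 45 degree faces). A light off-centre along x rides on one face, as far above home as it is off-centre (mm for mm), and is pushed sideways to the dock's centre; ease it that way. Steep rise in upward force with little side force: home.
- clip_left (a joint): Copper spring leaf at the dock's +y end, hinged at its foot, 55 mm below its inward bump (bar of 4 mm radius along x; bumps 143 mm apart at rest). Rad: 0 at rest, grows outwards; 0.064 widest, 0.01 to 0.035 with the light home. Light meets the bumps 21 mm above home; pushing in takes 7 to 16 N at most, some 16 mm above home, then a few N; the last 4 mm they pull it down.
- clip_right (a joint): The like spring clip at the dock's -y end: 0 at rest, grows as it is spread outwards; about 0.064 rad at its widest, 0.01 to 0.035 with the light home.
- charge (a joint): Charge lever on the board: angle in rad, 0 = off (leaning to the board's -x), 1.0 = fully on (leaning to the board's +x). It moves stiffly (under 2 N at the ball) and stays where it is left.
- charge_tip (a point): Centre of the red ball (26 mm) on the charge lever, 152 mm from the board's centre along +y. The lever turns about a line along the board's y, 38 mm above its underside and 70 mm from the ball; the ball goes from 34 mm on the -x side to 34 mm on the +x side, about 99 mm above the underside at both ends, 108 mm midway. Grey block below: 70 x 50 mm, 25 mm high.
- spray_center (a point): Centre of a green spray can standing loose on the bench, 52 mm diameter, 130 mm high. Leave it alone.
- jar_center (a point): Centre of a jar with a red cap standing loose on the bench, 60 mm diameter, 80 mm high. Leave it alone.
- clutch_hub_center (a point): Centre of a dark steel flanged hub standing loose on the bench, 68 mm diameter, 36 mm high. Leave it alone.
Not all that is in view belongs to the job. Leave any purple look-alike of the part that bears lamp_center alone.

How it is judged:
By the outcome, as a careful person would: the job done as asked, in the order asked, and still so for the second after the job is handed in, with the robot touching nothing.
It also fails if it takes over 67 s, if anything falls off the work surface, if the arm or the gripper's body presses on something with over 40 N, if the wrist force passes 120 N, or if a joint passes its speed limit or range.

## Working session

There is one attempt and no reset: what is moved stays moved. The work goes in short steps, Python scripts to look and compute and a tool call to move; the robot and the scene stay as the last step left them, time stands still between calls to the robot, and variables do not carry over. Pictures are saved under pics/ and viewed, and the job is handed in when it is done.

Besides the shell and the picture viewer there is one more tool, called after "Request:" by a JSON object that holds its "name" and its "arguments". send_rows: Moves the arm, as the interface text tells. Its arguments: {"type":"object","properties":{"series":{"type":"array"}},"required":["series"]}

```bash
mkdir -p pics; cat > h.py <<'E'
import numpy as np, cv2
from station import env
def ray(c,uv):
    K=np.array(c['mtx']);k=c['k1']
    d=np.array([(uv[0]-K[0,2])/K[0,0],(uv[1]-K[1,2])/K[1,1]])
    u=d.copy()
    for _ in range(20): u=d/(1+k*(u@u))
    return np.array([u[0],u[1],1.])
def pt(c,uv,z=None):
    """depth point if z None; else intersection with plane z"""
    T=np.array(c['cam_to_world']);r=ray(c,uv)
    if z is None:
        x,y=int(round(uv[0])),int(round(uv[1]))
        w=c['range_z'][max(y-1,0):y+2,max(x-1,0):x+2];w=w[w>0]
        if len(w)==0:return None
        return T[:3,:3]@(r*np.median(w))+T[:3,3]
    d=T[:3,:3]@r;o=T[:3,3]
    return o+d*(z-o[2])/d[2]
def proj(c,P):
    T=np.array(c['cam_to_world']);p=T[:3,:3].T@(np.array(P)-T[:3,3]);u=p[:2]/p[2]
    u=u*(1+c['k1']*(u@u));K=np.array(c['mtx']);return K[:2,:2]@u+K[:2,2]
def cloud(c):
    K=np.array(c['mtx']);v,u=np.mgrid[0:480,0:640]
    d=cv2.undistortPoints(np.zeros((1,1,2)),K,None) if 0 else None
    dx=(u-K[0,2])/K[0,0];dy=(v-K[1,2])/K[1,1];ux,uy=dx.copy(),dy.copy()
    for _ in range(20):
        s=1+c['k1']*(ux**2+uy**2);ux,uy=dx/s,dy/s
    z=c['range_z'];P=np.stack([ux*z,uy*z,z],-1);T=np.array(c['cam_to_world'])
    W=P@T[:3,:3].T+T[:3,3];W[z<=0]=np.nan;return W
def save(c,n,box=None,s=1):
    im=c['img'][:,:,::-1]
    if box: im=im[box[1]:box[3],box[0]:box[2]]
    cv2.imwrite('pics/'+n+'.png',cv2.resize(im,None,fx=s,fy=s,interpolation=cv2.INTER_CUBIC))
E
python3 - <<'E'
from h import *
np.set_printoptions(precision=4,suppress=True)
print(env.get_state())
import pickle
for n in('side','top'):
    c=env.capture(n);save(c,n+'0');print(n,c['mtx'],c['k1'],c['cam_to_world'])
    pickle.dump(c,open(n+'0.pkl','wb'))
    for l in ['lamp_center','board','dock_mark','saddle_mark','clip_left','clip_right','charge','charge_tip','spray_center','jar_center','clutch_hub_center']:
        for f in ('place_of','spot_in'):
            if f=='spot_in' and l in('dock_mark','saddle_mark'):continue
            try:
                for r in getattr(env,f)(l,c)[:3]:
                    print(l,f,np.round(r['uv'],1),round(r['p'],2),pt(c,r['uv']))
            except Exception as e: print(l,f,e)
print(env.get_state()['t'])
E
```

```text
{'t': 0.0, 'qpos': array([-83.4403,  21.841 ,  74.3865,   0.0016,  83.8599, -12.3362]), 'joint_velocities': array([-0.065 , -0.0198,  0.057 , -0.0061,  0.172 ,  0.0596]), 'joint_efforts': array([ -0.0009, -44.8462, -23.1287,  -0.0002,   0.0047,   0.    ]), 'tool_pos': array([ 0.1781, -0.52  ,  0.2103]), 'eef_rot': array([-179.9149,   -0.0203,   18.8958]), 'force': array([-0.1099, -0.7408,  1.3651]), 'torque': array([-0.0686,  0.0412, -0.0168]), 'finger_gap': 1.0028331925531813}
side [[534.5282   0.     327.2154]
 [  0.     534.5282 237.0581]
 [  0.       0.       1.    ]] -0.018921453693592123 [[-0.6979 -0.5639  0.4415 -0.0021]
 [-0.716   0.535  -0.4485  0.412 ]
 [ 0.0167 -0.6291 -0.7771  1.0974]
 [ 0.      0.      0.      1.    ]]
lamp_center place_of [357.5 177.5] 0.97 [ 0.6946 -0.4104  0.039 ]
lamp_center place_of [375.8 236.2] 0.55 [ 0.5152 -0.2901  0.0402]
lamp_center spot_in [425.4 174. ] 0.97 [ 0.5726 -0.5614  0.0385]
lamp_center spot_in [356.7 176.2] 0.66 [ 0.6999 -0.4128  0.0387]
lamp_center spot_in [394.3 261.8] 0.6 [ 0.4327 -0.2692  0.0307]
board place_of [277.1 331.5] 0.6
[... 2838 characters left out ...]
307.6 173.1] 0.66 [ 0.7415 -0.1194  0.1289]
charge_tip spot_in [169.  276.7] 0.52 [0.4792 0.2123 0.1128]
spray_center place_of [305.3 174.1] 0.88 [ 0.7391 -0.1137  0.1281]
spray_center place_of [374.4 266.7] 0.71 [ 0.5193 -0.2972  0.0385]
spray_center spot_in [307.4 174.9] 0.76 [ 0.7369 -0.119   0.1289]
spray_center spot_in [265.6 271.9] 0.67 [ 0.4954 -0.0209  0.1063]
jar_center place_of [345.6 182.6] 0.82 [ 0.7319 -0.2173  0.0804]
jar_center spot_in [345.6 179.4] 0.95 [ 0.7407 -0.2172  0.0793]
jar_center spot_in [235.  277.3] 0.4 [0.4853 0.064  0.0383]
clutch_hub_center place_of [246.2 182.6] 0.91 [0.738  0.045  0.0355]
clutch_hub_center spot_in [246.7 185.8] 0.75 [0.7296 0.0435 0.0343]
1.8
```

View pics/top0.png

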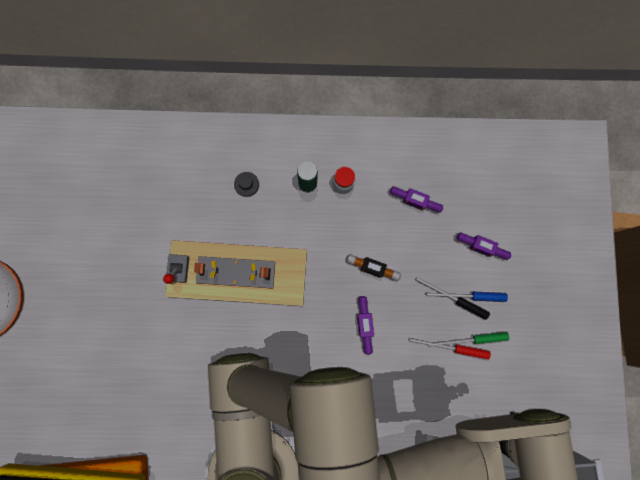

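View pics/side0.png

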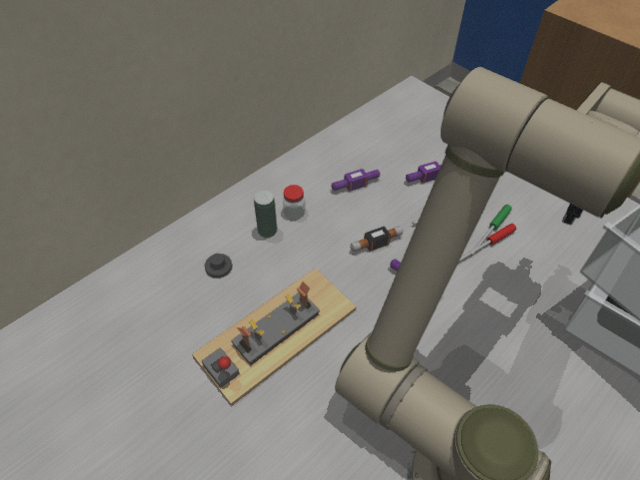

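Candidates for the lamp in the top image: the black and orange stick at (374,267), and purple look-alikes at (416,199), (484,245) and (366,325). I choose (374,267), the one with amber tubes, orange bands and steel caps. In the top image the dock is at (235,272) and the red ball at (168,279). I'll crop in to check the choice and measure.

```bash
python3 - <<'E'
from h import *
import pickle
np.set_printoptions(precision=4,suppress=True)
t=pickle.load(open('top0.pkl','rb'));s=pickle.load(open('side0.pkl','rb'))
a=cv2.resize(t['img'][235:300,335:415],(800,650)[:2],interpolation=cv2.INTER_CUBIC)[:600]
cv2.imwrite('pics/lamp0.png',cv2.resize(t['img'][235:300,335:415,::-1],(640,520),interpolation=cv2.INTER_CUBIC))
cv2.imwrite('pics/dock0.png',cv2.resize(t['img'][235:310,155:315,::-1],(800,375),interpolation=cv2.INTER_CUBIC))
cv2.imwrite('pics/docks0.png',cv2.resize(s['img'][265:405,185:365,::-1],(770,599),interpolation=cv2.INTER_CUBIC))
for n,c in(('top',t),('side',s)):
    W=cloud(c)
    # lamp
    d=np.hypot(W[...,0]-.512,W[...,1]+.299)
    m=(d<.085)&(W[...,2]>.014)&(W[...,2]<.06)
    # exclude purple: 
    P=W[m];xy=P[:,:2]
    r=cv2.minAreaRect((xy*1000).astype(np.float32));print(n,'lamp rect',r,len(P),'zmax',np.percentile(P[:,2],[50,90,98]))
    g=P[P[:,2]>.034];print('grip block',cv2.minAreaRect((g[:,:2]*1000).astype(np.float32)),np.median(g[:,2]))
    # board
    hsv=cv2.cvtColor(c['img'],cv2.COLOR_RGB2HSV)
    b=(hsv[...,0]>10)&(hsv[...,0]<30)&(hsv[...,1]>50)&(abs(W[...,2]-.016)<.006)&(abs(W[...,0]-.49)<.15)&(abs(W[...,1]-.05)<.25)
    xy=W[b][:,:2]
    print('board',cv2.minAreaRect((xy*1000).astype(np.float32)),b.sum(),np.median(W[b][:,2]))
    for l,box in (('dockbase',None),):
        q=(abs(W[...,0]-.49)<.06)&(abs(W[...,1]-.06)<.12)&(W[...,2]>.024)
        h,e=np.histogram(W[q][:,2],bins=np.arange(.02,.13,.002));print(list(zip(np.round(e,3),h)))
        q=q&(W[...,2]<.046);print('base',cv2.minAreaRect((W[q][:,:2]*1000).astype(np.float32)),np.median(W[q][:,2]))
E
```

```text
top lamp rect ((511.2434997558594, -283.0803527832031), (125.91525268554688, 124.1225814819336), 34.531822204589844) 658 zmax [0.034  0.0417 0.0445]
grip block ((506.18035888671875, -299.96649169921875), (113.97766876220703, 112.14845275878906), 15.17469596862793) 0.03919520143418587
board ((499.87738037109375, 64.33684539794922), (359.3915710449219, 150.02809143066406), 87.13105773925781) 4906 0.016048366330535968
[(np.float64(0.02), np.int64(0)), (np.float64(0.022), np.int64(0)), (np.float64(0.024), np.int64(2)), (np.float64(0.026), np.int64(1)), (np.float64(0.028), np.int64(6)), (np.float64(0.03), np.int64(40)), (np.float64(0.032), np.int64(121)), (np.float64(0.034), np.int64(332)), (np.float64(0.036), np.int64(472)), (np.float64(0.038), np.int64(428)), (np.float64(0.04), np.int64(220)), (np.float64(0.042), np.int64(101)), (np.float64(0.044), np.int64(24)), (np.float64(0.046), np.int64(15)), (np.float64(0.048), np.int64(8)), (np.float64(0.05), np.int64(8)), (np.float64(0.052), np.int64(5)), (np.float64(0.054), np.int64(3)), (np.float64(0.056), np.int64(3)), (np.float64(0.058), np.
[... 3004 characters left out ...]
float64(0.094), np.int64(21)), (np.float64(0.096), np.int64(45)), (np.float64(0.098), np.int64(26)), (np.float64(0.1), np.int64(9)), (np.float64(0.102), np.int64(11)), (np.float64(0.104), np.int64(26)), (np.float64(0.106), np.int64(18)), (np.float64(0.108), np.int64(16)), (np.float64(0.11), np.int64(8)), (np.float64(0.112), np.int64(2)), (np.float64(0.114), np.int64(1)), (np.float64(0.116), np.int64(0)), (np.float64(0.118), np.int64(0)), (np.float64(0.12), np.int64(0)), (np.float64(0.122), np.int64(0)), (np.float64(0.124), np.int64(0)), (np.float64(0.126), np.int64(0))]
base ((498.683349609375, 60.49394989013672), (199.96307373046875, 73.0436019897461), 86.51451873779297) 0.03681762821736667
```

```bash
ls pics
```

```text
dock0.png
docks0.png
lamp0.png
side0.png
top0.png
```

View pics/lamp0.png

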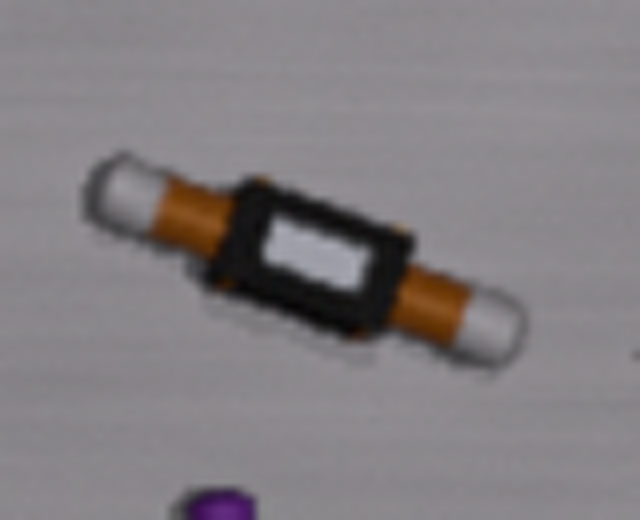

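View pics/dock0.png

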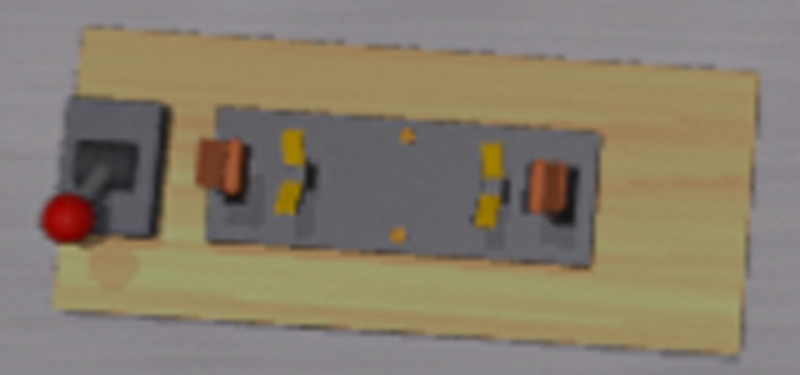

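View pics/docks0.png

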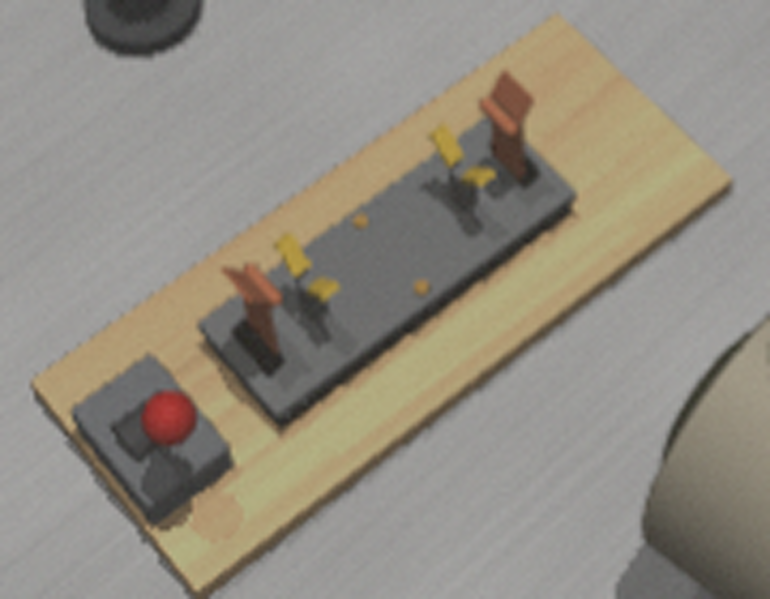

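The crop confirms the choice: black grip, amber tubes, steel caps. The base top is at about 37 mm, so the lift is about 11 mm. Next I refine the poses using colour outlines on known planes.

```bash
cat > meas.py <<'E'
from h import *
def rect(c,mask,z,win=None):
    m=mask.astype(np.uint8)
    n,l,st,_=cv2.connectedComponentsWithStats(m)
    if n<2:return None
    return m
def pts(c,mask,z):
    v,u=np.nonzero(mask);return np.array([pt(c,(a,b),z)[:2] for a,b in zip(u,v)])*1000
def hsv(c): return cv2.cvtColor(c['img'],cv2.COLOR_RGB2HSV).astype(int)
def box(c,cx,cy,z,r):
    p=proj(c,(cx,cy,z));m=np.zeros((480,640),bool)
    q=np.array([proj(c,(cx+r*a,cy+r*b,z)) for a in(-1,1) for b in(-1,1)])
    a=np.clip(np.floor(q.min(0)),0,None).astype(int);b=np.ceil(q.max(0)).astype(int);m[a[1]:b[1],a[0]:b[0]]=1;return m
def comps(mask,minA=4):
    n,l,st,ce=cv2.connectedComponentsWithStats(mask.astype(np.uint8))
    return [(st[i,4],ce[i],l==i) for i in range(1,n) if st[i,4]>=minA]
E
python3 - <<'E'
from meas import *
import pickle
np.set_printoptions(precision=1,suppress=True)
for n in('top','side'):
    c=pickle.load(open(n+'0.pkl','rb'));h=hsv(c);W=cloud(c)
    print('==',n)
    b=box(c,.5,.06,.016,.22)&(h[...,0]>12)&(h[...,0]<32)&(h[...,1]>60)&(h[...,2]>110)
    cs=sorted(comps(b),key=lambda x:-x[0]);m=cs[0][2];P=pts(c,m,.016)
    r=cv2.minAreaRect(P.astype(np.float32));print('board',r)
    # dock base top grey: convex hull with z .037
    for nm,(hl,hh,sl,vl,z) in {'orange':(8,18,120,90,.012+.02),'yellow':(20,30,170,110,.08),'copper':(4,14,100,60,.11)}.items():
        bx=box(c,.512,-.3,.02,.09) if nm=='orange' else box(c,.495,.06,.07,.13)
        mm=bx&(h[...,0]>=hl)&(h[...,0]<=hh)&(h[...,1]>sl)&(h[...,2]>vl)
        for A,ce,q in comps(mm,6):
            p=np.nanmedian(W[q],0)*1000;print(nm,A,ce,'depth',p,'plane',pt(c,ce,z)*1000)
    # label
    bx=box(c,.513,-.3,.04,.03)&(W[...,2]>.03)&(h[...,1]<50)&(h[...,2]>150)
    for A,ce,q in comps(bx,4): print('label',A,ce,pt(c,ce,.040)*1000)
    bx=box(c,.513,-.3,.04,.06)&(h[...,2]<70)
    for A,ce,q in comps(bx,15):
        print('black',A,ce,cv2.minAreaRect(pts(c,q,.040).astype(np.float32)))
    bx=box(c,.475,.214,.11,.05)&((h[...,0]<4)|(h[...,0]>174))&(h[...,1]>150)&(h[...,2]>60)
    for A,ce,q in comps(bx,10): print('ball',A,ce,np.nanmedian(W[q],0)*1000,pt(c,ce,.099)*1000)
E
```

```text
== top
board ((499.540283203125, 63.913238525390625), (358.4399108886719, 149.2435302734375), 87.11137390136719)
orange 52 [358.5 261.3] depth [ 534.  -256.3   29.6] plane [ 533.3 -256.1   32. ]
orange 50 [388.6 272.3] depth [ 506.6 -335.6   30.4] plane [ 506.  -335.3   32. ]
yellow 27 [213.4 264.1] depth [515.  112.6  81.4] plane [514.7 112.9  80. ]
yellow 18 [253.  266.5] depth [510.2  13.6  81.4] plane [510.4  13.7  80. ]
yellow 21 [212.1 274.1] depth [489.8 114.5  81. ] plane [489.5 114.9  80. ]
yellow 23 [252.1 276.5] depth [486.5  15.3  79.3] plane [485.3  15.   80. ]
copper 94 [198.4 267.5] depth [503.9 144.8 100.8] plane [502.9 143.1 110. ]
copper 73 [264.1 272. ] depth [495.3 -16.4 100.8] plane [494.8 -17.5 110. ]
label 49 [373.8 266.4] [ 519.9 -295.5   40. ]
black 269 [372.9 267.5] ((518.11962890625, -292.2796630859375), (66.34837341308594, 39.280250549316406), 70.33230590820312)
ball 78 [168.3 278.2] [476.  214.2 110.1] [476.4 217.6  99. ]
== side
board ((497.4720153808594, 61.454925537109375), (358.48846435546875, 150.0791778564453), 87.08319854736328)
orange 36 [392.2 231.8] depth [ 500.7 -338.5   28.9] plane [ 499.7 -337.2   32. ]
orange 46 [363.5 242.2] depth [ 528.8 -261.3   28.4] plane [ 527.3 -258.2   32. ]
copper 127 [303.1 290.3] depth [494.6 -19.9  97.8] plane [487.5 -14.3 110. ]
copper 78 [243.9 331.6] depth [502.3 140.8  98.7] plane [497.1 143.8 110. ]
copper 6 [244.3 339.8] depth [507.7 141.2  55.5] plane [481.6 155.1 110. ]
label 41 [377.1 233.4] [ 519.1 -299.4   40. ]
black 311 [376.9 239.3] ((509.181884765625, -286.4869079589844), (72.07676696777344, 55.56228256225586), 70.43171691894531)
ball 94 [223.9 361.7] [471.9 214.8 109.3] [476.9 212.9  99. ]
```

```bash
cat > go.py <<'E'
from h import *
import sys
# usage: go.py x y z(mm) yaw(deg)
s=env.get_state();p=s['tool_pos']*1000;yaw=np.radians(s['eef_rot'][2]);x,y,z,w=map(float,sys.argv[1:5])
d=np.array([x,y])-p[:2]
print('t',round(s['t'],2),'pos',np.round(p,1),'rot',np.round(s['eef_rot'],2),'F',np.round(s['force'],1),'T',np.round(s['torque'],2),'gap',round(s['finger_gap']*85.4,1))
print('trans',np.round([np.cos(yaw)*d[0]+np.sin(yaw)*d[1],np.sin(yaw)*d[0]-np.cos(yaw)*d[1],p[2]-z],1),'roll',round(-(np.radians(w)-yaw),4))
E
python3 go.py 519.5 -297.3 150 70.6
```

```text
t 1.8 pos [ 178.1 -520.4  210.9] rot [180.    -0.    18.89] F [ 0.2  0.4 -0.2] T [ 0.03  0.01 -0.01] gap 85.2
trans [ 395.2 -100.5   60.9] roll -0.9024
```

Request:
{"name": "send_rows", "arguments": {"series": [{"grip":85,"translation":[38,-10,0],"roll":-0.1},{"grip":85,"translation":[76,-20,0],"roll":-0.2},{"grip":85,"translation":[114,-30,0],"roll":-0.3},{"grip":85,"translation":[152,-40,0],"roll":-0.4},{"grip":85,"translation":[190,-50,0],"roll":-0.5}]}}

```text
t: 2.22
tool_pos: [0.343, -0.4103, 0.2111]
eef_rot: [180.0, 0.0, 47.8]
force: [-0.1, -1.4, 0.2]
finger_gap: 1.001
```

```bash
python3 go.py 519.5 -297.3 150 70.6
```

```text
t 2.22 pos [ 343.  -410.3  211.1] rot [179.98   0.    47.8 ] F [-0.1 -1.4  0.2] T [-0.04  0.04  0.04] gap 85.5
trans [202.3  54.9  61.1] roll -0.3979
```

Request:
{"name": "send_rows", "arguments": {"series": [{"grip":85,"translation":[40,11,0],"roll":-0.1},{"grip":85,"translation":[80,22,10],"roll":-0.2},{"grip":85,"translation":[120,33,20],"roll":-0.3},{"grip":85,"translation":[160,44,40],"roll":-0.398},{"grip":85,"translation":[198,54,51],"roll":-0.398}]}}

```text
t: 2.63
tool_pos: [0.512, -0.3033, 0.1604]
eef_rot: [-180.0, -0.0, 70.6]
force: [0.2, -0.8, -0.9]
finger_gap: 0.995
```

```bash
python3 - <<'E'
from meas import *
import pickle
for n in('top','side'):
    c=env.capture(n);pickle.dump(c,open(n+'1.pkl','wb'));save(c,n+'1',(300,160,480,340) if n=='top' else (280,120,460,300),3.3)
E
python3 go.py 519.5 -297.3 4 70.6
```

```text
t 2.73 pos [ 513.7 -300.7  159. ] rot [-1.7983e+02 -1.4000e-01  7.0670e+01] F [-0.9 -0.6 -0.2] T [ 0.02  0.05 -0.02] gap 85.2
trans [  5.1   4.4 155. ] roll 0.0012
```

View pics/side1.png

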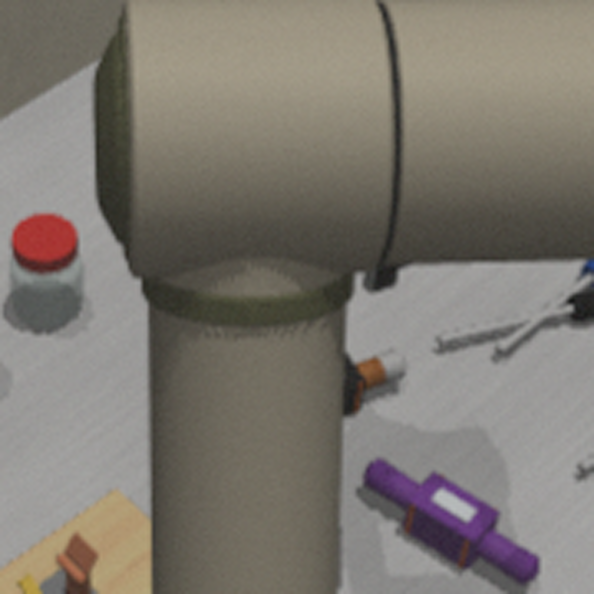

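View pics/top1.png

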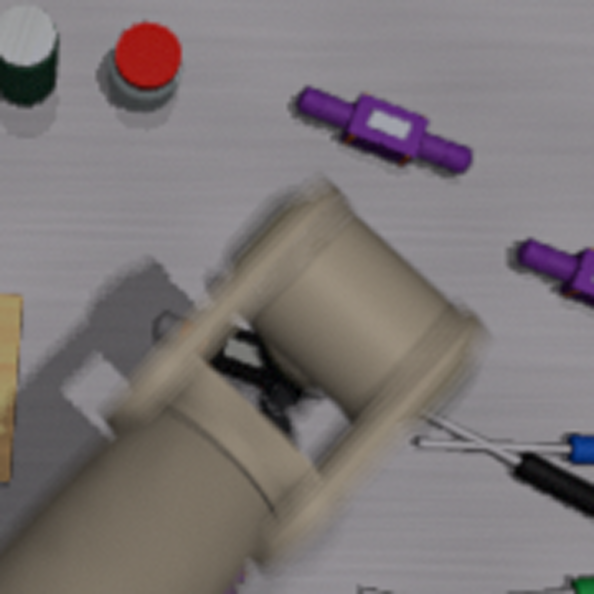

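The arm hides the lamp from both cameras here, so I go down on the measured pose.

Request:
{"name": "send_rows", "arguments": {"series": [{"grip":85,"translation":[5,4,20],"roll":0},{"grip":85,"translation":[5,4,55],"roll":0},{"grip":85,"translation":[5,4,90],"roll":0},{"grip":85,"translation":[5,4,115],"roll":0},{"grip":85,"translation":[5,4,135],"roll":0}]}}

```text
t: 3.15
tool_pos: [0.5153, -0.3012, 0.0244]
eef_rot: [-179.9, -0.0, 70.3]
force: [0.0, 0.6, -0.1]
finger_gap: 0.994
```

```bash
python3 go.py 519.5 -297.3 4 70.6
```

```text
t 3.15 pos [ 515.3 -301.2   24.4] rot [-1.7988e+02 -4.0000e-02  7.0320e+01] F [ 0.   0.6 -0.1] T [ 0.04 -0.02 -0.04] gap 84.9
trans [ 5.1  2.6 20.4] roll -0.0049
```

Request:
{"name": "send_rows", "arguments": {"series": [{"grip":85,"translation":[3,2,8],"roll":0},{"grip":85,"translation":[3,2,16],"roll":0},{"grip":85,"translation":[3,2,20],"roll":0},{"grip":85,"translation":[3,2,20],"roll":0},{"grip":85,"translation":[3,2,20],"roll":0}]}}

```text
t: 3.57
tool_pos: [0.5195, -0.2996, 0.0075]
eef_rot: [179.9, 0.0, 70.3]
force: [-0.0, -0.1, -0.1]
finger_gap: 0.995
```

```bash
python3 go.py 519.5 -297.3 4 70.6
```

```text
t 3.57 pos [ 519.5 -299.6    7.5] rot [1.7991e+02 3.0000e-02 7.0350e+01] F [-0.  -0.1 -0.1] T [ 0.04  0.   -0.04] gap 85.0
trans [ 2.1 -0.8  3.5] roll -0.0044
```

Request:
{"name": "send_rows", "arguments": {"series": [{"grip":85,"translation":[2,-1,4],"roll":0},{"grip":85,"translation":[2,-1,4],"roll":0},{"grip":60,"translation":[2,-1,4],"roll":0},{"grip":45,"translation":[2,-1,4],"roll":0},{"grip":40,"translation":[2,-1,4],"roll":0}]}}

```text
t: 3.98
tool_pos: [0.519, -0.297, 0.0027]
eef_rot: [180.0, 0.0, 70.3]
force: [1.0, 1.3, -1.0]
finger_gap: 0.596
```

Request:
{"name": "send_rows", "arguments": {"series": [{"grip":20,"translation":[0,0,0],"roll":0},{"grip":20,"translation":[0,0,0],"roll":0},{"grip":20,"translation":[0,0,0],"roll":0},{"grip":20,"translation":[0,0,0],"roll":0},{"grip":20,"translation":[0,0,0],"roll":0}]}}

```text
t: 4.4
tool_pos: [0.5198, -0.2976, 0.0034]
eef_rot: [179.8, 0.0, 70.3]
force: [2.7, -0.6, 5.0]
finger_gap: 0.405
```

```bash
python3 go.py 519.5 -297.3 200 70.6
```

```text
t 4.4 pos [ 519.8 -297.6    3.4] rot [1.7983e+02 5.0000e-02 7.0340e+01] F [ 2.7 -0.6  5. ] T [-0.12 -0.45 -0.06] gap 34.5
trans [   0.2   -0.4 -196.6] roll -0.0045
```

Gripped, with the gap at 34.5 mm. Lifting.

Request:
{"name": "send_rows", "arguments": {"series": [{"grip":20,"translation":[0,0,-10],"roll":0},{"grip":20,"translation":[0,0,-35],"roll":0},{"grip":20,"translation":[0,0,-70],"roll":0},{"grip":20,"translation":[0,0,-110],"roll":0},{"grip":20,"translation":[0,0,-150],"roll":0}]}}

```text
t: 4.82
tool_pos: [0.5179, -0.2962, 0.1538]
eef_rot: [-179.8, -0.1, 70.3]
force: [0.7, -0.8, -3.3]
finger_gap: 0.41
```

```bash
python3 go.py 498.5 62.7 200 87.1
```

```text
t 4.82 pos [ 517.9 -296.2  153.8] rot [-1.7983e+02 -6.0000e-02  7.0350e+01] F [ 0.7 -0.8 -3.3] T [-0.08 -0.05  0.01] gap 35.0
trans [ 331.5 -139.   -46.2] roll -0.2924
```

Request:
{"name": "send_rows", "arguments": {"series": [{"grip":20,"translation":[34,-14,-10],"roll":-0.06},{"grip":20,"translation":[70,-29,-20],"roll":-0.12},{"grip":20,"translation":[106,-44,-20],"roll":-0.18},{"grip":20,"translation":[142,-59,-20],"roll":-0.24},{"grip":20,"translation":[178,-74,-20],"roll":-0.292}]}}

```text
t: 5.23
tool_pos: [0.5079, -0.1025, 0.1727]
eef_rot: [-179.9, -0.0, 87.2]
force: [0.1, 0.6, -2.8]
finger_gap: 0.407
```

```bash
python3 go.py 498.5 62.7 170 87.1
```

```text
t 5.23 pos [ 507.9 -102.5  172.7] rot [-1.7993e+02 -2.0000e-02  8.7220e+01] F [ 0.1  0.6 -2.8] T [ 0.03 -0.02 -0.03] gap 34.7
trans [164.6 -17.4   2.7] roll 0.0021
```

Request:
{"name": "send_rows", "arguments": {"series": [{"grip":20,"translation":[36,-4,0],"roll":0},{"grip":20,"translation":[72,-8,0],"roll":0},{"grip":20,"translation":[108,-12,0],"roll":0},{"grip":20,"translation":[140,-15,0],"roll":0},{"grip":20,"translation":[160,-18,0],"roll":0}]}}

```text
t: 5.65
tool_pos: [0.4979, 0.0592, 0.1726]
eef_rot: [-179.9, -0.0, 87.2]
force: [-0.3, -0.6, -3.4]
finger_gap: 0.402
```

Request:
{"name": "send_rows", "arguments": {"series": [{"grip":20,"translation":[0,0,0],"roll":0},{"grip":20,"translation":[0,0,0],"roll":0},{"grip":20,"translation":[0,0,0],"roll":0},{"grip":20,"translation":[0,0,0],"roll":0},{"grip":20,"translation":[0,0,0],"roll":0}]}}

```text
t: 6.07
tool_pos: [0.4993, 0.0554, 0.1724]
eef_rot: [-180.0, 0.0, 87.0]
force: [0.1, 0.2, -3.2]
finger_gap: 0.406
```

```bash
python3 - <<'E'
from meas import *
import pickle
for n in('top','side'):
    c=env.capture(n);pickle.dump(c,open(n+'2.pkl','wb'));save(c,n+'2',(140,190,320,325) if n=='top' else (160,200,400,420),4.4 if n=='top' else 2.6)
E
python3 go.py 498.5 62.7 130 87.1
```

```text
t 6.17 pos [499.3  55.6 172.5] rot [-179.99    0.     87.01] F [ 0.7  0.4 -3.1] T [-0.02  0.05 -0.01] gap 34.7
trans [ 7.1 -1.2 42.5] roll -0.0016
```

View pics/side2.png

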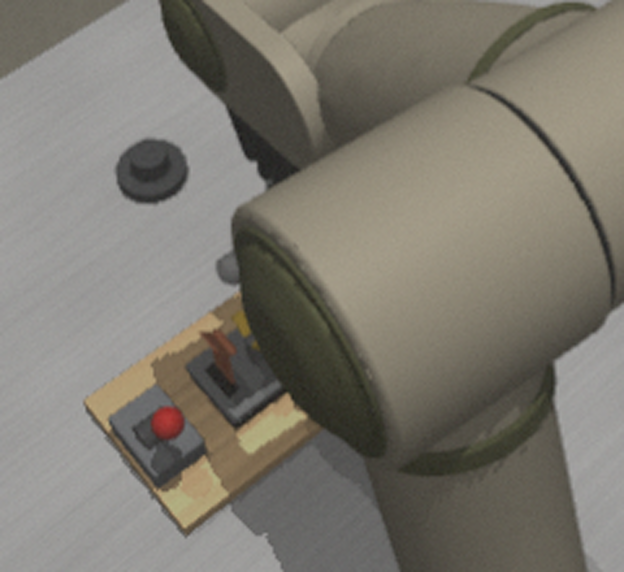

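View pics/top2.png

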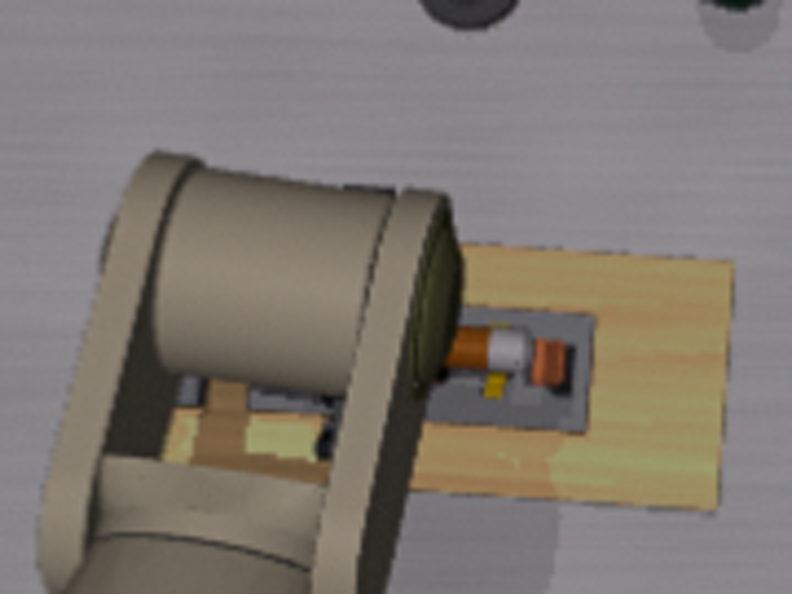

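Top view: the lamp's -y cap ends at about (259,269) and the -y clip is just right of it at (264,272). I measure the lamp against the dock in the same camera.

```bash
python3 - <<'E'
from meas import *
import pickle
np.set_printoptions(precision=1,suppress=True)
for n in('top','side'):
    c=pickle.load(open(n+'2.pkl','rb'));h=hsv(c);W=cloud(c)*1000
    m=(abs(W[...,0]-499)<40)&(abs(W[...,1]-60)<90)&(W[...,2]>150)&(W[...,2]<215)
    P=W[m];print(n,len(P))
    for lo in range(-30,150,6):
        q=P[(P[:,1]>=lo)&(P[:,1]<lo+6)]
        if len(q)>3: print(lo,len(q),'x',np.percentile(q[:,0],[0,10,50,90,100]),'z',np.percentile(q[:,2],[5,50,95]))
c=pickle.load(open('top2.pkl','rb'));save(c,'tip2',(235,250,285,290),12)
for u in (258,259,260,261): print(u,[pt(c,(u,v),.189)*1000 for v in (268,270)])
E
```

```text
top 195
-18 25 x [483.4 486.6 494.3 500.6 504.1] z [186.8 196.6 200.9]
-12 24 x [483.3 485.5 494.2 503.1 504.1] z [193.4 198.7 203.7]
-6 31 x [483.1 485.2 493.8 503.7 506.4] z [191.5 198.6 202.6]
0 28 x [483.3 485.2 493.8 504.4 506.7] z [189.4 198.2 201.6]
6 25 x [485.3 487.2 496.2 505.  506.2] z [193.1 198.6 203.3]
12 27 x [485.5 487.3 494.  503.3 506.1] z [191.5 198.3 201.9]
18 20 x [485.1 485.4 493.9 503.5 505.7] z [191.9 197.  202. ]
24 12 x [479.5 479.7 484.1 489.2 491.6] z [179.4 196.3 203.2]
side 87
108 5 x [501.9 501.9 504.4 509.2 510.5] z [193.3 196.7 199.5]
114 22 x [491.7 492.4 499.9 505.7 511.8] z [193.2 198.7 200.5]
120 38 x [488.5 489.7 496.8 506.  511.7] z [186.5 196.4 200.8]
126 22 x [488.8 489.9 496.7 503.  504. ] z [184.8 191.8 196.7]
258 [array([497.6, -10.9, 189. ]), array([493. , -11.1, 189. ])]
259 [array([497.7, -13.2, 189. ]), array([493. , -13.4, 189. ])]
260 [array([497.7, -15.5, 189. ]), array([493.1, -15.7, 189. ])]
261 [array([497.7, -17.8, 189. ]), array([493.1, -17.9, 189. ])]
```

View pics/tip2.png

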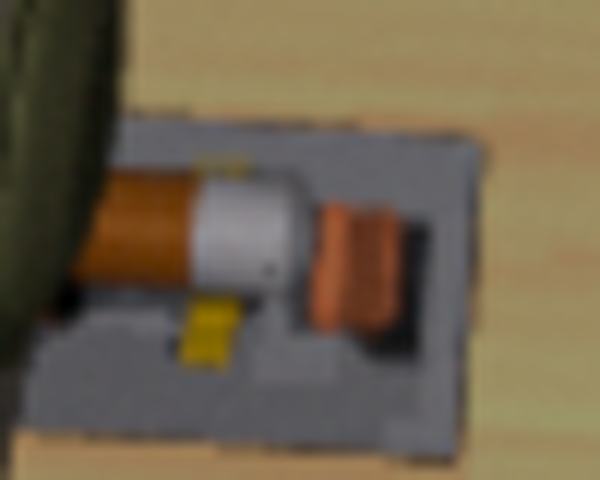

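```bash
python3 go.py 500.7 61.2 110 87.1
```

```text
t 6.17 pos [499.3  55.6 172.5] rot [-179.99    0.     87.01] F [ 0.7  0.4 -3.1] T [-0.02  0.05 -0.01] gap 34.7
trans [ 5.7  1.1 62.5] roll -0.0016
```

Request:
{"name": "send_rows", "arguments": {"series": [{"grip":20,"translation":[2,0.5,10],"roll":0},{"grip":20,"translation":[4,1,30],"roll":0},{"grip":20,"translation":[5.7,1.1,50],"roll":0},{"grip":20,"translation":[5.7,1.1,60],"roll":0},{"grip":20,"translation":[5.7,1.1,62],"roll":0}]}}

```text
t: 6.58
tool_pos: [0.4997, 0.0617, 0.1087]
eef_rot: [-179.8, -0.0, 87.0]
force: [0.2, 0.6, -2.6]
finger_gap: 0.407
```

Request:
{"name": "send_rows", "arguments": {"series": [{"grip":20,"translation":[0,0,2],"roll":0},{"grip":20,"translation":[0,0,4],"roll":0},{"grip":20,"translation":[0,0,5],"roll":0},{"grip":20,"translation":[0,0,5],"roll":0},{"grip":20,"translation":[0,0,5],"roll":0}]}}

```text
t: 7.0
tool_pos: [0.5008, 0.0619, 0.106]
eef_rot: [179.9, 0.0, 87.1]
force: [1.0, -0.8, -1.8]
finger_gap: 0.405
```

```bash
python3 - <<'E'
from meas import *
import pickle
c=env.capture('top');pickle.dump(c,open('top3.pkl','wb'));save(c,'top3',(235,245,295,290),12)
c=env.capture('side');pickle.dump(c,open('side3.pkl','wb'));save(c,'side3',(210,280,280,340),10)
E
python3 go.py 500.7 61.2 95 87.1
```

```text
t 7.1 pos [500.8  61.9 105.9] rot [179.96   0.    87.08] F [ 1.3  0.1 -2.8] T [ 0.02 -0.02  0.02] gap 34.6
trans [-0.7 -0.1 10.9] roll -0.0004
```

View pics/side3.png

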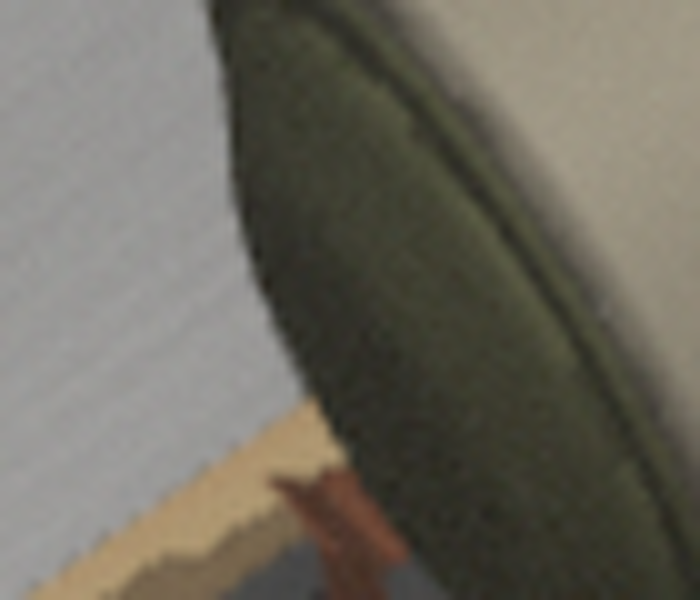

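View pics/top3.png

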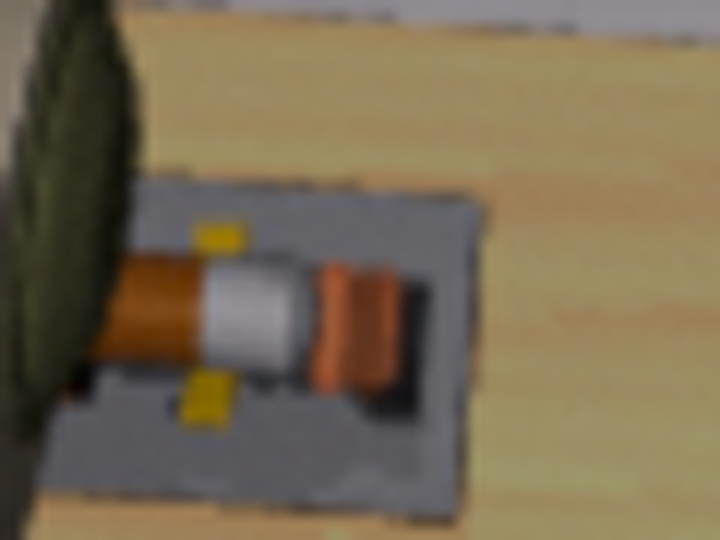

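```bash
python3 - <<'E'
from meas import *
import pickle
np.set_printoptions(precision=1,suppress=True)
c=pickle.load(open('top3.pkl','rb'));W=cloud(c)*1000;h=hsv(c)
f=lambda a,b,z:pt(c,(235+a/12-.5,245+b/12-.5),z)*1000
print('tip',f(313,315,.1225),'lampaxis',f(245,312,.1225),'bump inner',f(318,328,.0946),'bump mid',f(330,328,.0986))
y=(h[...,0]>=20)&(h[...,0]<=30)&(h[...,1]>170)&(h[...,2]>100);y[:,:240]=0;y[:,270:]=0;y[:250]=0;y[290:]=0
for A,ce,q in comps(y,4):print(A,ce,np.nanmedian(W[q],0),pts(c,q,.08).min(0),pts(c,q,.08).max(0))
c0=pickle.load(open('top0.pkl','rb'));h=hsv(c0);W=cloud(c0)*1000
y=(h[...,0]>=20)&(h[...,0]<=30)&(h[...,1]>150)&(h[...,2]>90)&box(c0,.495,.06,.07,.09)
for A,ce,q in comps(y,8):
    z=np.nanmedian(W[q][:,2]);print(A,ce,np.nanmedian(W[q],0),pts(c0,q,z/1000).min(0),pts(c0,q,z/1000).max(0))
# lamp axis: gradient edges at cols 250..258 in image 3
g=cv2.cvtColor(c['img'],cv2.COLOR_RGB2GRAY).astype(int)
for u in (247,251,254,257): print(u,list(zip(range(258,284),g[258:284,u])))
E
```

```text
tip [496.7 -10.1 122.5] lampaxis [497.1   3.6 122.5] bump inner [496.2  -8.4  94.6] bump mid [496.  -11.3  98.6]
7 [252.7 264.6] [514.   12.9  86.2] [514.1  11.3] [516.8  18.8]
14 [251.7 277.6] [481.2  15.1  82.8] [478.9  12.5] [486.6  20.1]
28 [213.5 264. ] [515.  112.3  81.5] [507.3 108.3] [522.5 116.5]
25 [252.8 266.8] [509.2  13.9  81.1] [501.5   8.3] [516.7  18.8]
25 [212.  274.4] [489.8 114.8  81. ] [482.2 110.1] [497.3 119.9]
26 [252.1 276.7] [484.1  14.9  79.9] [476.6  10.2] [491.6  20.2]
247 [(258, np.int64(133)), (259, np.int64(107)), (260, np.int64(99)), (261, np.int64(96)), (262, np.int64(99)), (263, np.int64(101)), (264, np.int64(101)), (265, np.int64(94)), (266, np.int64(58)), (267, np.int64(62)), (268, np.int64(67)), (269, np.int64(74)), (270, np.int64(81)), (271, np.int64(80)), (272, np.int64(64)), (273, np.int64(59)), (274, np.int64(48)), (275, np.int64(41)), (276, np.int64(58)), (277, np.int64(87)), (278, np.int64(89)), (279, np.int64(87)), (280, np.int64(88)), (281, np.int64(87)), (282, np.int64(89)), (283, np.int64(88))]
251 [(258, np.int64(139)), (259, np.int64(1
[... 939 characters left out ...]
np.int64(79)), (278, np.int64(82)), (279, np.int64(86)), (280, np.int64(90)), (281, np.int64(88)), (282, np.int64(87)), (283, np.int64(89))]
257 [(258, np.int64(140)), (259, np.int64(128)), (260, np.int64(88)), (261, np.int64(97)), (262, np.int64(99)), (263, np.int64(98)), (264, np.int64(99)), (265, np.int64(95)), (266, np.int64(77)), (267, np.int64(96)), (268, np.int64(115)), (269, np.int64(133)), (270, np.int64(144)), (271, np.int64(143)), (272, np.int64(139)), (273, np.int64(129)), (274, np.int64(113)), (275, np.int64(90)), (276, np.int64(53)), (277, np.int64(60)), (278, np.int64(87)), (279, np.int64(90)), (280, np.int64(89)), (281, np.int64(89)), (282, np.int64(88)), (283, np.int64(90))]
```

Request:
{"name": "send_rows", "arguments": {"series": [{"grip":20,"translation":[-0.4,-0.2,3],"roll":0},{"grip":20,"translation":[-0.8,-0.4,6],"roll":0},{"grip":20,"translation":[-0.8,-0.4,9],"roll":0},{"grip":20,"translation":[-0.8,-0.4,12],"roll":0},{"grip":20,"translation":[-0.8,-0.4,14],"roll":0}]}}

```text
t: 7.52
tool_pos: [0.5, 0.0612, 0.091]
eef_rot: [-180.0, -0.0, 87.1]
force: [-0.2, 0.1, -2.5]
finger_gap: 0.405
```

```bash
python3 go.py 500.4 61.1 88 87.1
```

```text
t 7.52 pos [500.   61.2  91. ] rot [-179.96   -0.     87.08] F [-0.2  0.1 -2.5] T [ 0.04  0.04 -0.04] gap 34.6
trans [-0.   0.4  3. ] roll -0.0004
```

Request:
{"name": "send_rows", "arguments": {"series": [{"grip":20,"translation":[0,0,1],"roll":0},{"grip":20,"translation":[0,0,2],"roll":0},{"grip":20,"translation":[0,0,3],"roll":0},{"grip":20,"translation":[0,0,4],"roll":0},{"grip":20,"translation":[0,0,4],"roll":0}]}}

```text
t: 7.93
tool_pos: [0.5006, 0.0613, 0.0879]
eef_rot: [179.9, -0.0, 87.1]
force: [0.8, 2.6, 3.3]
finger_gap: 0.406
```

```bash
python3 go.py 500.4 61.1 88 87.1
```

```text
t 7.93 pos [500.6  61.3  87.9] rot [179.92  -0.    87.09] F [0.8 2.6 3.3] T [ 0.22 -0.06 -0.  ] gap 34.7
trans [-0.2 -0.2 -0.1] roll -0.0002
```

Request:
{"name": "send_rows", "arguments": {"series": [{"grip":20,"translation":[0.4,0,0],"roll":0},{"grip":20,"translation":[0.4,0,1],"roll":0},{"grip":20,"translation":[0.4,0,2],"roll":0},{"grip":20,"translation":[0.4,0,2],"roll":0},{"grip":20,"translation":[0.4,0,2],"roll":0}]}}

```text
t: 8.35
tool_pos: [0.501, 0.0614, 0.0861]
eef_rot: [179.9, 0.0, 87.1]
force: [1.3, 1.4, 3.9]
finger_gap: 0.408
```

```bash
python3 go.py 500.4 61.1 88 87.1
```

```text
t 8.35 pos [501.   61.4  86.1] rot [1.7986e+02 1.0000e-02 8.7080e+01] F [1.3 1.4 3.9] T [ 0.11 -0.26  0.05] gap 34.8
trans [-0.3 -0.6 -1.9] roll -0.0003
```

Request:
{"name": "send_rows", "arguments": {"series": [{"grip":20,"translation":[0,-0.2,1],"roll":0},{"grip":20,"translation":[0,-0.4,2],"roll":0},{"grip":20,"translation":[0,-0.4,3],"roll":0},{"grip":20,"translation":[0,-0.4,3],"roll":0},{"grip":20,"translation":[0,-0.4,3],"roll":0}]}}

```text
t: 8.77
tool_pos: [0.4995, 0.0614, 0.082]
eef_rot: [-179.9, 0.0, 87.1]
force: [1.4, -0.2, -2.6]
finger_gap: 0.404
```

```bash
python3 go.py 500.4 61.1 88 87.1
```

```text
t 8.77 pos [499.5  61.4  82. ] rot [-179.94    0.     87.05] F [ 1.4 -0.2 -2.6] T [-0.08 -0.16 -0.11] gap 34.5
trans [-0.3  0.9 -6. ] roll -0.0008
```

```bash
python3 - <<'E'
from meas import *
import pickle
np.set_printoptions(precision=1,suppress=True)
for i in range(3):
    s=env.get_state();print(s['force'],s['tool_pos']*1000)
c=env.capture('top');pickle.dump(c,open('top4.pkl','wb'));save(c,'top4',(235,245,295,290),12)
W=cloud(c)*1000
m=(abs(W[...,0]-497)<15)&(abs(W[...,1]-5)<12)&(W[...,2]>70)
P=W[m]
for lo in range(-14,22,5):
    q=P[(P[:,1]>=lo)&(P[:,1]<lo+5)]
    if len(q)>3: print(lo,len(q),'z',np.percentile(q[:,2],[5,50,90]))
c=env.capture('side');pickle.dump(c,open('side4.pkl','wb'));save(c,'side4',(180,230,340,350),5)
E
```

```text
[ 1.4 -0.2 -2.6] [499.5  61.4  82. ]
[ 1.4 -0.2 -2.6] [499.5  61.4  82. ]
[ 1.4 -0.2 -2.6] [499.5  61.4  82. ]
-9 61 z [104.7 370.6 382.6]
-4 72 z [104.7 386.6 392. ]
1 81 z [105.1 398.6 407.5]
6 62 z [ 83.9 404.8 414.4]
11 65 z [ 81.9 406.1 414.9]
16 13 z [104.4 407.5 413.8]
```

View pics/top4.png

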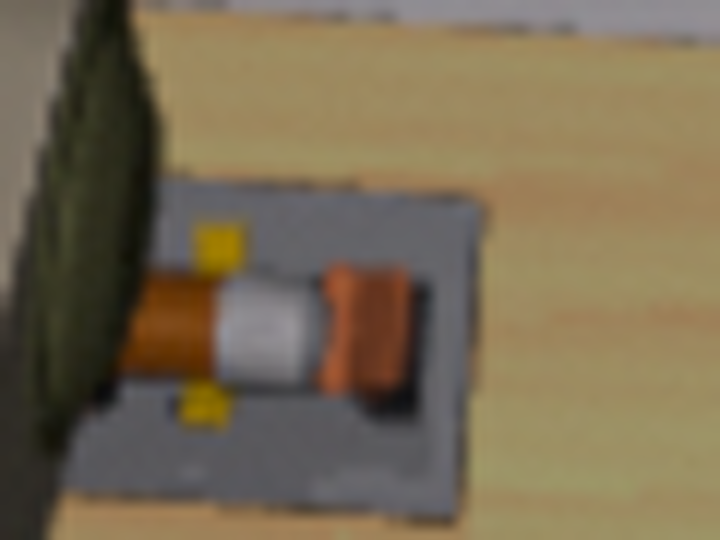

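View pics/side4.png

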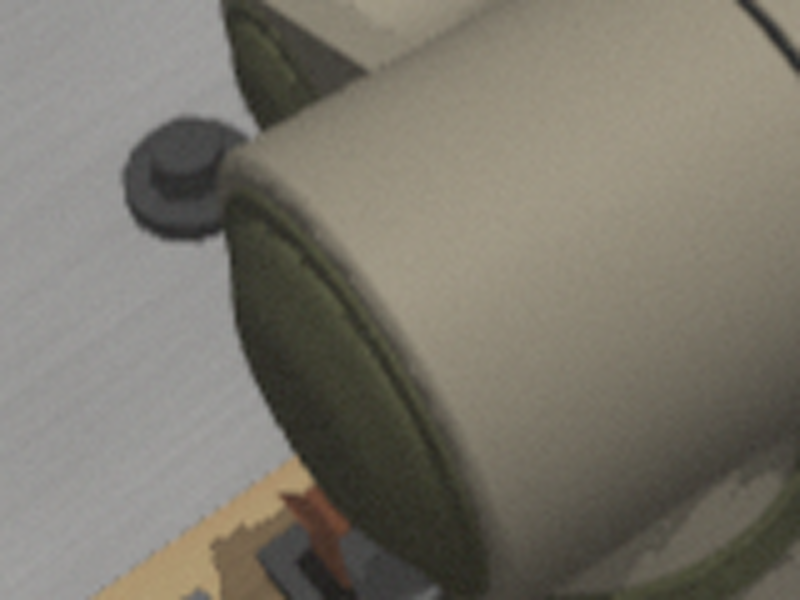

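The -y clip is now spread (its leaf is tilted outwards at crop x 410), and the lamp sits centred between the yellow saddle tips. Continuing down.

Request:
{"name": "send_rows", "arguments": {"series": [{"grip":20,"translation":[0,0,1],"roll":0},{"grip":20,"translation":[0,0,2],"roll":0},{"grip":20,"translation":[0,0,3],"roll":0},{"grip":20,"translation":[0,0,3],"roll":0},{"grip":20,"translation":[0,0,3],"roll":0}]}}

```text
t: 9.28
tool_pos: [0.4999, 0.0617, 0.0794]
eef_rot: [180.0, -0.0, 87.1]
force: [0.9, 1.6, 0.1]
finger_gap: 0.402
```

```bash
python3 go.py 500.4 61.1 88 87.1
```

```text
t 9.28 pos [499.9  61.7  79.4] rot [ 1.7999e+02 -1.0000e-02  8.7080e+01] F [0.9 1.6 0.1] T [ 0.22 -0.14  0.02] gap 34.3
trans [-0.6  0.5 -8.6] roll -0.0003
```

Request:
{"name": "send_rows", "arguments": {"series": [{"grip":20,"translation":[0.2,0,1],"roll":0},{"grip":20,"translation":[0.2,0,2],"roll":0},{"grip":20,"translation":[0.2,0,3],"roll":0},{"grip":20,"translation":[0.2,0,3],"roll":0},{"grip":20,"translation":[0.2,0,3],"roll":0}]}}

```text
t: 9.7
tool_pos: [0.4998, 0.0618, 0.0762]
eef_rot: [-180.0, -0.0, 87.1]
force: [1.7, 0.7, -1.8]
finger_gap: 0.406
```

```bash
python3 go.py 500.4 61.1 88 87.1
```

```text
t 9.7 pos [499.8  61.8  76.2] rot [-179.98   -0.     87.08] F [ 1.7  0.7 -1.8] T [ 0.21 -0.26  0.01] gap 34.7
trans [ -0.6   0.7 -11.8] roll -0.0004
```

Request:
{"name": "send_rows", "arguments": {"series": [{"grip":20,"translation":[0,0,1],"roll":0},{"grip":20,"translation":[0,0,2],"roll":0},{"grip":20,"translation":[0,0,2],"roll":0},{"grip":20,"translation":[0,0,2],"roll":0},{"grip":20,"translation":[0,0,2],"roll":0}]}}

```text
t: 10.12
tool_pos: [0.4997, 0.0618, 0.0742]
eef_rot: [-180.0, -0.0, 87.1]
force: [0.2, 1.6, -2.3]
finger_gap: 0.402
```

```bash
python3 go.py 500.4 61.1 88 87.1
```

```text
t 10.12 pos [499.7  61.8  74.2] rot [-179.97   -0.     87.08] F [ 0.2  1.6 -2.3] T [ 0.15 -0.29 -0.06] gap 34.3
trans [ -0.7   0.7 -13.8] roll -0.0003
```

Request:
{"name": "send_rows", "arguments": {"series": [{"grip":20,"translation":[0,0,1],"roll":0},{"grip":20,"translation":[0,0,1.5],"roll":0},{"grip":20,"translation":[0,0,1.5],"roll":0},{"grip":20,"translation":[0,0,1.5],"roll":0},{"grip":20,"translation":[0,0,1.5],"roll":0}]}}

```text
t: 10.53
tool_pos: [0.4994, 0.0618, 0.0724]
eef_rot: [-179.9, -0.0, 87.1]
force: [1.2, 1.6, -10.0]
finger_gap: 0.408
```

```bash
python3 go.py 500.4 61.1 88 87.1
```

```text
t 10.53 pos [499.4  61.8  72.4] rot [-1.7992e+02 -1.0000e-02  8.7080e+01] F [  1.2   1.6 -10. ] T [ 0.18 -0.32  0.09] gap 34.9
trans [ -0.7   1.  -15.6] roll -0.0003
```

The clips now pull down, so it is within the last 4 mm. Small steps from here, easing towards +x.

Request:
{"name": "send_rows", "arguments": {"series": [{"grip":20,"translation":[0,0.2,0.5],"roll":0},{"grip":20,"translation":[0,0.3,1],"roll":0},{"grip":20,"translation":[0,0.3,1],"roll":0},{"grip":20,"translation":[0,0.3,1],"roll":0},{"grip":20,"translation":[0,0.3,1],"roll":0}]}}

```text
t: 10.95
tool_pos: [0.4999, 0.0618, 0.0721]
eef_rot: [-180.0, -0.0, 87.1]
force: [-1.5, 1.2, -4.0]
finger_gap: 0.405
```

```bash
python3 go.py 500.4 61.1 88 87.1
```

```text
t 10.95 pos [499.9  61.8  72.1] rot [-179.98   -0.     87.08] F [-1.5  1.2 -4. ] T [ 0.2   0.28 -0.01] gap 34.6
trans [ -0.7   0.5 -15.9] roll -0.0004
```

Request:
{"name": "send_rows", "arguments": {"series": [{"grip":20,"translation":[0,-0.1,0.3],"roll":0},{"grip":20,"translation":[0,-0.1,0.6],"roll":0},{"grip":20,"translation":[0,-0.1,0.6],"roll":0},{"grip":20,"translation":[0,-0.1,0.6],"roll":0},{"grip":20,"translation":[0,-0.1,0.6],"roll":0}]}}

```text
t: 11.37
tool_pos: [0.5002, 0.0617, 0.0714]
eef_rot: [180.0, -0.0, 87.1]
force: [-0.1, 1.4, -4.0]
finger_gap: 0.404
```

```bash
python3 go.py 500.4 61.1 88 87.1
```

```text
t 11.37 pos [500.2  61.7  71.4] rot [179.98  -0.    87.08] F [-0.1  1.4 -4. ] T [ 0.17 -0.03  0.1 ] gap 34.5
trans [ -0.6   0.2 -16.6] roll -0.0004
```

Request:
{"name": "send_rows", "arguments": {"series": [{"grip":20,"translation":[0,0,0.3],"roll":0},{"grip":20,"translation":[0,0,0.6],"roll":0},{"grip":20,"translation":[0,0,0.6],"roll":0},{"grip":20,"translation":[0,0,0.6],"roll":0},{"grip":20,"translation":[0,0,0.6],"roll":0}]}}

```text
t: 11.78
tool_pos: [0.5001, 0.0617, 0.0707]
eef_rot: [180.0, -0.0, 87.1]
force: [0.9, 0.4, -5.1]
finger_gap: 0.403
```

```bash
python3 go.py 500.4 61.1 88 87.1
```

```text
t 11.78 pos [500.1  61.7  70.7] rot [179.99  -0.    87.07] F [ 0.9  0.4 -5.1] T [ 0.15 -0.18 -0.02] gap 34.4
trans [ -0.6   0.3 -17.3] roll -0.0005
```

Request:
{"name": "send_rows", "arguments": {"series": [{"grip":20,"translation":[0,0,0.3],"roll":0},{"grip":20,"translation":[0,0,0.6],"roll":0},{"grip":20,"translation":[0,0,0.6],"roll":0},{"grip":20,"translation":[0,0,0.6],"roll":0},{"grip":20,"translation":[0,0,0.6],"roll":0}]}}

```text
t: 12.2
tool_pos: [0.5, 0.0618, 0.0701]
eef_rot: [-180.0, 0.0, 87.1]
force: [0.4, 1.3, -5.6]
finger_gap: 0.405
```

```bash
python3 go.py 500.4 61.1 88 87.1
```

```text
t 12.2 pos [500.   61.8  70.1] rot [-180.      0.     87.08] F [ 0.4  1.3 -5.6] T [ 0.16 -0.17  0.03] gap 34.5
trans [ -0.6   0.4 -17.9] roll -0.0003
```

Request:
{"name": "send_rows", "arguments": {"series": [{"grip":20,"translation":[0,0,0.3],"roll":0},{"grip":20,"translation":[0,0,0.6],"roll":0},{"grip":20,"translation":[0,0,0.6],"roll":0},{"grip":20,"translation":[0,0,0.6],"roll":0},{"grip":20,"translation":[0,0,0.6],"roll":0}]}}

```text
t: 12.62
tool_pos: [0.5002, 0.0617, 0.0698]
eef_rot: [180.0, 0.0, 87.1]
force: [2.2, 1.0, -2.0]
finger_gap: 0.408
```

```bash
python3 go.py 500.4 61.1 88 87.1
```

```text
t 12.62 pos [500.2  61.7  69.8] rot [179.97   0.    87.08] F [ 2.2  1.  -2. ] T [ 0.14 -0.14  0.09] gap 34.9
trans [ -0.6   0.2 -18.2] roll -0.0004
```

Request:
{"name": "send_rows", "arguments": {"series": [{"grip":20,"translation":[0,0.2,0],"roll":0},{"grip":20,"translation":[0,0.4,0.3],"roll":0},{"grip":20,"translation":[0,0.4,0.5],"roll":0},{"grip":20,"translation":[0,0.4,0.5],"roll":0},{"grip":20,"translation":[0,0.4,0.5],"roll":0}]}}

```text
t: 13.03
tool_pos: [0.5007, 0.0617, 0.0692]
eef_rot: [180.0, -0.0, 87.1]
force: [1.7, 1.6, -0.4]
finger_gap: 0.408
```

```bash
python3 go.py 500.4 61.1 88 87.1
```

```text
t 13.03 pos [500.7  61.7  69.2] rot [179.96  -0.    87.08] F [ 1.7  1.6 -0.4] T [ 0.16 -0.24  0.03] gap 34.8
trans [ -0.7  -0.3 -18.8] roll -0.0004
```

Request:
{"name": "send_rows", "arguments": {"series": [{"grip":20,"translation":[0,0.2,0],"roll":0},{"grip":20,"translation":[0,0.5,0.3],"roll":0},{"grip":20,"translation":[0,0.5,0.5],"roll":0},{"grip":20,"translation":[0,0.5,0.5],"roll":0},{"grip":20,"translation":[0,0.5,0.5],"roll":0}]}}

```text
t: 13.45
tool_pos: [0.5011, 0.0617, 0.0689]
eef_rot: [180.0, 0.0, 87.1]
force: [-0.2, 0.8, 4.3]
finger_gap: 0.402
```

```bash
python3 go.py 500.4 61.1 88 87.1
```

```text
t 13.45 pos [501.1  61.7  68.9] rot [1.7997e+02 1.0000e-02 8.7090e+01] F [-0.2  0.8  4.3] T [ 0.17 -0.05  0.18] gap 34.3
trans [ -0.6  -0.6 -19.1] roll -0.0002
```

Request:
{"name": "send_rows", "arguments": {"series": [{"grip":20,"translation":[0,0,0.2],"roll":0},{"grip":20,"translation":[0,0,0.4],"roll":0},{"grip":20,"translation":[0,0,0.4],"roll":0},{"grip":20,"translation":[0,0,0.4],"roll":0},{"grip":20,"translation":[0,0,0.4],"roll":0}]}}

```text
t: 13.87
tool_pos: [0.5011, 0.0616, 0.0688]
eef_rot: [180.0, 0.0, 87.1]
force: [-0.4, 1.5, 8.3]
finger_gap: 0.402
```

```bash
python3 go.py 500.4 61.1 88 87.1
```

```text
t 13.87 pos [501.1  61.6  68.8] rot [1.7995e+02 1.0000e-02 8.7090e+01] F [-0.4  1.5  8.3] T [0.1  0.13 0.17] gap 34.3
trans [ -0.6  -0.7 -19.2] roll -0.0003
```

Upward force is rising steeply with little side force at TCP z = 68.9, against the predicted 69, so it is home. Releasing.

Request:
{"name": "send_rows", "arguments": {"series": [{"grip":36,"translation":[0,0,0],"roll":0},{"grip":40,"translation":[0,0,0],"roll":0},{"grip":50,"translation":[0,0,0],"roll":0},{"grip":60,"translation":[0,0,0],"roll":0},{"grip":60,"translation":[0,0,0],"roll":0}]}}

```text
t: 14.28
tool_pos: [0.5007, 0.0617, 0.068]
eef_rot: [-180.0, -0.0, 87.1]
force: [0.0, -0.4, 0.1]
finger_gap: 0.703
```

```bash
python3 go.py 500.4 61.1 200 87.1
```

```text
t 14.28 pos [500.7  61.7  68. ] rot [-179.96   -0.     87.07] F [ 0.  -0.4  0.1] T [ 0.02 -0.   -0.04] gap 60.1
trans [  -0.6   -0.3 -132. ] roll -0.0005
```

Request:
{"name": "send_rows", "arguments": {"series": [{"grip":60,"translation":[0,0,-15],"roll":0},{"grip":60,"translation":[0,0,-45],"roll":0},{"grip":60,"translation":[0,0,-80],"roll":0},{"grip":40,"translation":[0,0,-115],"roll":0},{"grip":20,"translation":[0,0,-150],"roll":0}]}}

```text
t: 14.7
tool_pos: [0.5004, 0.0617, 0.2197]
eef_rot: [-180.0, 0.0, 87.1]
force: [0.7, -0.4, 0.1]
finger_gap: 0.433
```

Request:
{"name": "send_rows", "arguments": {"series": [{"grip":0,"translation":[-38,0,0],"roll":0},{"grip":0,"translation":[-76,0,0],"roll":0},{"grip":0,"translation":[-114,0,0],"roll":0},{"grip":0,"translation":[-152,0,0],"roll":0},{"grip":0,"translation":[-190,0,0],"roll":0}]}}

```text
t: 15.12
tool_pos: [0.4907, -0.1297, 0.2182]
eef_rot: [-180.0, -0.0, 87.1]
force: [0.2, 0.8, -0.0]
finger_gap: -0.003
```

```bash
python3 - <<'E'
from meas import *
import pickle
np.set_printoptions(precision=1,suppress=True)
c=env.capture('top');pickle.dump(c,open('top5.pkl','wb'));save(c,'top5',(155,225,315,315),5)
c=env.capture('side');pickle.dump(c,open('side5.pkl','wb'));save(c,'side5',(185,265,365,400),4.4)
E
python3 go.py 500 215 200 87.1
```

```text
t 15.22 pos [ 490.9 -132.6  217.7] rot [-1.7997e+02  5.0000e-02  8.6760e+01] F [ 0.2  0.5 -0.6] T [ 0.03 -0.02  0.01] gap 0.3
trans [347.6 -10.5  17.7] roll -0.0059
```

View pics/top5.png

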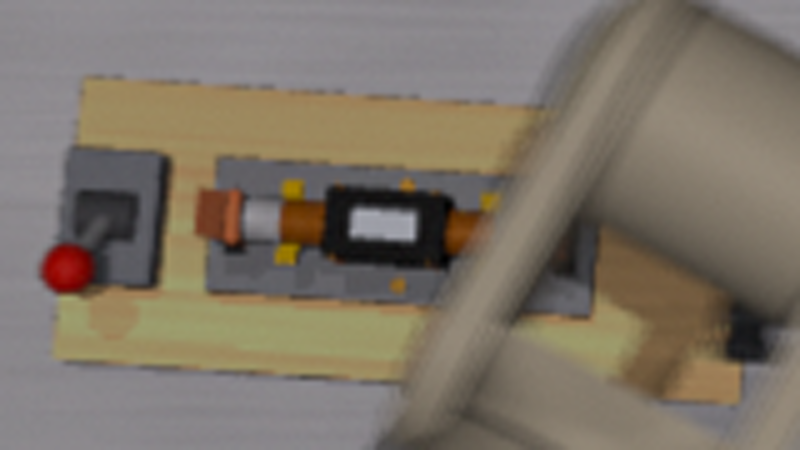

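View pics/side5.png

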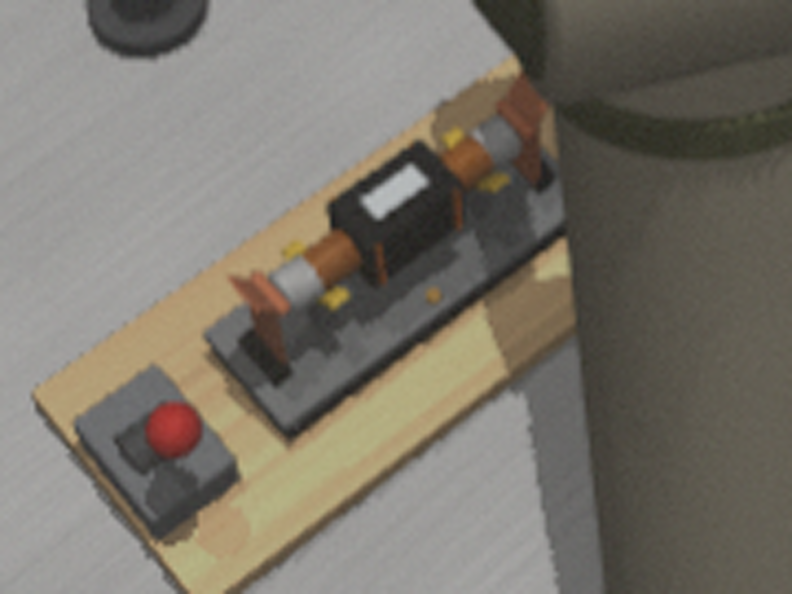

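The lamp lies between both clips with the yellow saddles visible on either side. I check height and level from depth.

```bash
python3 - <<'E'
from meas import *
import pickle
np.set_printoptions(precision=1,suppress=True)
for n in('top5','side5'):
    c=pickle.load(open(n+'.pkl','rb'));W=cloud(c)*1000;h=hsv(c)
    Y=(W[...,1]-62)*.9987+(W[...,0]-499)*.05; X=(W[...,0]-499)*.9987-(W[...,1]-62)*.05
    for lo in range(-75,75,10):
        q=(Y>=lo)&(Y<lo+10)&(abs(X)<13)&(W[...,2]>60)&(W[...,2]<125)
        if q.sum()>4: print(n,lo,q.sum(),'z50,90',np.percentile(W[q][:,2],[50,90]))
    q=(abs(Y)<90)&(abs(X)>20)&(abs(X)<33)&(W[...,2]>30)&(W[...,2]<45);print('base',np.median(W[q][:,2]))
    q=(abs(X)>45)&(abs(X)<70)&(abs(Y)<100)&(abs(W[...,2]-16)<6);print('board',np.median(W[q][:,2]))
    bx=box(c,.475,.214,.11,.05)&((h[...,0]<4)|(h[...,0]>174))&(h[...,1]>150)&(h[...,2]>60)
    for A,ce,q in comps(bx,10): print('ball',A,ce,np.nanmedian(W[q],0),pt(c,ce,.099)*1000)
E
```

```text
top5 -65 6 z50,90 [ 97.  103.1]
top5 -55 36 z50,90 [95.5 99.4]
top5 -45 37 z50,90 [95.7 98.6]
top5 -35 41 z50,90 [ 97.4 105.4]
top5 -25 45 z50,90 [105.5 109.2]
top5 -15 43 z50,90 [105.9 109.2]
top5 -5 44 z50,90 [106.4 109.2]
top5 5 41 z50,90 [105.9 108.6]
top5 15 40 z50,90 [104.9 107.5]
top5 25 35 z50,90 [105.  107.8]
top5 35 34 z50,90 [94.7 99.1]
top5 45 44 z50,90 [95.4 99.5]
top5 55 38 z50,90 [95.4 99.8]
top5 65 41 z50,90 [95.  98.3]
base 37.622424777298825
board 16.18832557120131
ball 78 [168.3 278.1] [475.8 214.  109.8] [476.6 217.6  99. ]
side5 -75 44 z50,90 [93.8 97.2]
side5 -65 44 z50,90 [93.3 97.6]
side5 -55 57 z50,90 [92.2 96.1]
side5 -45 41 z50,90 [93.6 96.5]
side5 -35 27 z50,90 [103.3 106.3]
side5 -25 46 z50,90 [104.  106.3]
side5 -15 50 z50,90 [104.7 106.5]
side5 -5 47 z50,90 [104.6 106.4]
side5 5 51 z50,90 [104.4 107.5]
side5 15 46 z50,90 [104.  105.9]
side5 25 72 z50,90 [ 95.6 104. ]
side5 35 48 z50,90 [94.8 97.9]
side5 45 64 z50,90 [93.8 97.6]
side5 55 50 z50,90 [94.6 98.4]
side5 65 50 z50,90 [96.3 99.2]
base 36.91803726562504
board 15.73691757855511
ball 96 [224.  361.8] [471.2 215.1 109.8] [476.7 212.9  99. ]
```

Level to within 1 mm. Block top minus dock base top is 68.1 mm against 68 nominal, so it is home. Now the lever, with shut fingers pushing from its -x side.

Request:
{"name": "send_rows", "arguments": {"series": [{"grip":0,"translation":[36,-7,0],"roll":0},{"grip":0,"translation":[72,-14,0],"roll":0},{"grip":0,"translation":[108,-22,0],"roll":0},{"grip":0,"translation":[144,-30,0],"roll":0},{"grip":0,"translation":[180,-38,0],"roll":0}]}}

```text
t: 15.63
tool_pos: [0.4616, 0.0557, 0.2181]
eef_rot: [-180.0, -0.0, 87.1]
force: [0.2, -0.6, 0.6]
finger_gap: -0.003
```

```bash
python3 go.py 431.7 218 215 87.1
```

```text
t 15.63 pos [461.6  55.7 218.1] rot [-1.7998e+02 -1.0000e-02  8.7070e+01] F [ 0.2 -0.6  0.6] T [-0.07  0.   -0.03] gap -0.2
trans [160.6 -38.1   3.1] roll -0.0005
```

Request:
{"name": "send_rows", "arguments": {"series": [{"grip":0,"translation":[36,-8,0],"roll":0},{"grip":0,"translation":[72,-17,0],"roll":0},{"grip":0,"translation":[108,-25,0],"roll":0},{"grip":0,"translation":[140,-34,0],"roll":0},{"grip":0,"translation":[158,-38,0],"roll":0}]}}

```text
t: 16.05
tool_pos: [0.4308, 0.2167, 0.2182]
eef_rot: [-180.0, -0.0, 87.2]
force: [0.6, 0.7, -0.7]
finger_gap: 0.0
```

```bash
python3 go.py 431.7 216 90 87.1
```

```text
t 16.05 pos [430.8 216.7 218.2] rot [-1.7996e+02 -4.0000e-02  8.7240e+01] F [ 0.6  0.7 -0.7] T [ 0.02  0.04 -0.05] gap 0.0
trans [ -0.6   0.9 128.2] roll 0.0024
```

Request:
{"name": "send_rows", "arguments": {"series": [{"grip":0,"translation":[0,-2,30],"roll":0},{"grip":0,"translation":[0,-2,60],"roll":0},{"grip":0,"translation":[0,-2,90],"roll":0},{"grip":0,"translation":[0,-2,115],"roll":0},{"grip":0,"translation":[0,-2,128],"roll":0}]}}

```text
t: 16.47
tool_pos: [0.4287, 0.2137, 0.0875]
eef_rot: [-179.8, 0.1, 87.1]
force: [-0.2, 0.4, -0.5]
finger_gap: 0.005
```

```bash
python3 - <<'E'
from meas import *
c=env.capture('top');save(c,'top6',(140,225,240,300),8)
c=env.capture('side');save(c,'side6',(160,290,300,410),5)
E
python3 go.py 431.7 216 90 87.1
```

```text
t 16.57 pos [429.  213.6  88.3] rot [-1.7972e+02  7.0000e-02  8.7100e+01] F [-1.1  0.6 -0.6] T [ 0.01 -0.03  0.05] gap 0.1
trans [ 2.6  2.6 -1.7] roll -0.0
```

View pics/side6.png

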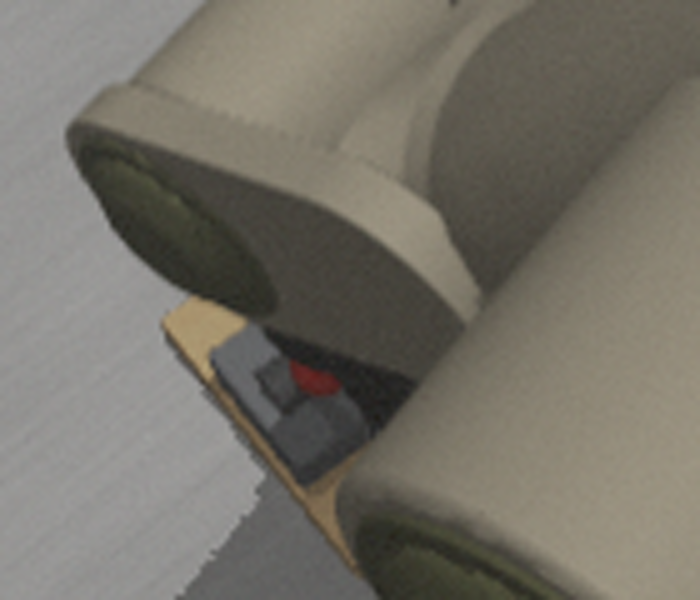

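View pics/top6.png

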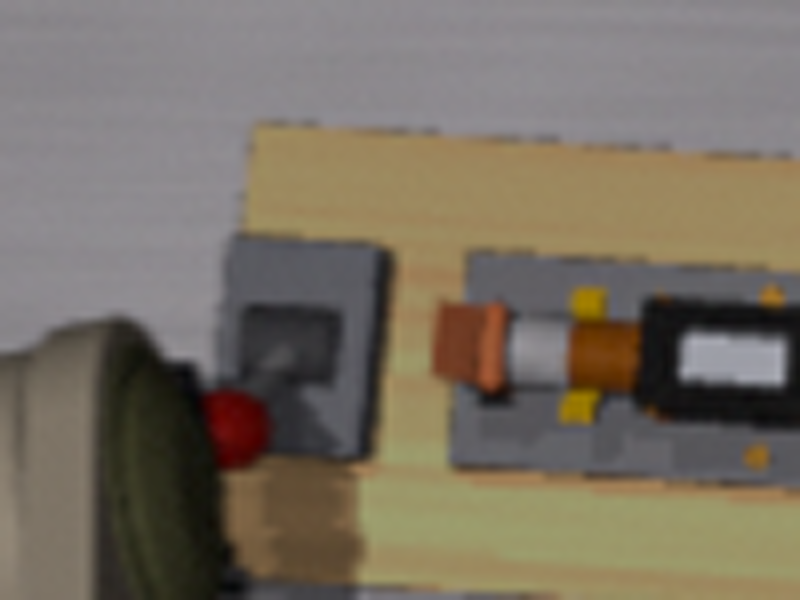

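Request:
{"name": "send_rows", "arguments": {"series": [{"grip":0,"translation":[2,9,0],"roll":0},{"grip":0,"translation":[2,18,0],"roll":0},{"grip":0,"translation":[2,27,0],"roll":0},{"grip":0,"translation":[2,36,0],"roll":0},{"grip":0,"translation":[2,45,0],"roll":0}]}}

```text
t: 16.98
tool_pos: [0.4757, 0.2136, 0.0933]
eef_rot: [-180.0, -0.1, 87.1]
force: [-23.0, -2.2, 59.2]
finger_gap: 0.0
```

```bash
python3 go.py 513 216 90 87.1
```

```text
t 16.98 pos [475.7 213.6  93.3] rot [-1.7996e+02 -6.0000e-02  8.7080e+01] F [-23.   -2.2  59.2] T [-0.16  3.83  0.06] gap 0.0
trans [ 4.3 37.1  3.3] roll -0.0003
```

Unexpected upward force. I back off straight away and look.

Request:
{"name": "send_rows", "arguments": {"series": [{"grip":0,"translation":[0,-5,-3],"roll":0},{"grip":0,"translation":[0,-10,-3],"roll":0},{"grip":0,"translation":[0,-15,-3],"roll":0},{"grip":0,"translation":[0,-15,-3],"roll":0},{"grip":0,"translation":[0,-15,-3],"roll":0}]}}

```text
t: 17.4
tool_pos: [0.4606, 0.2139, 0.0931]
eef_rot: [-180.0, 0.0, 87.1]
force: [0.8, -0.4, -0.2]
finger_gap: -0.0
```

```bash
python3 - <<'E'
from meas import *
import pickle
c=env.capture('top');pickle.dump(c,open('top7.pkl','wb'));save(c,'top7',(140,225,240,300),8)
c=env.capture('side');pickle.dump(c,open('side7.pkl','wb'));save(c,'side7',(160,270,300,390),5)
E
python3 go.py 431.7 216 90 87.1
```

```text
t 17.5 pos [460.8 213.9  93.1] rot [-179.99    0.     87.07] F [ 0.8 -0.  -0.3] T [-0.03  0.03  0.  ] gap -0.1
trans [  0.6 -29.2   3.1] roll -0.0004
```

View pics/side7.png

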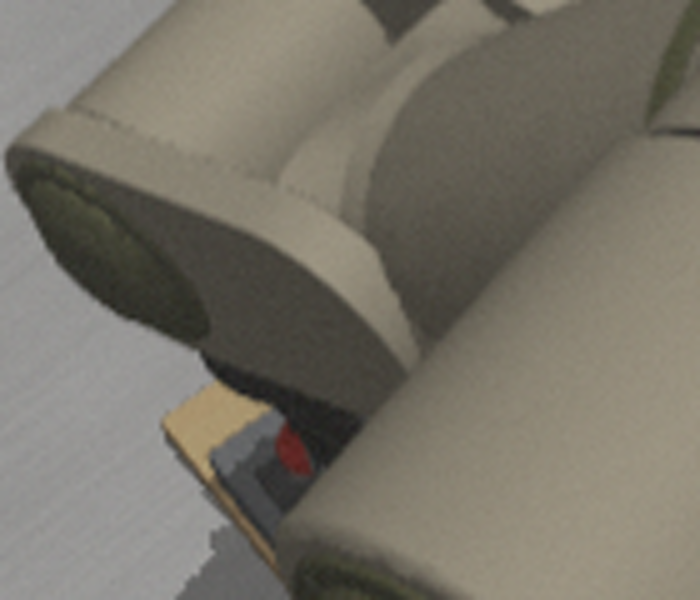

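View pics/top7.png

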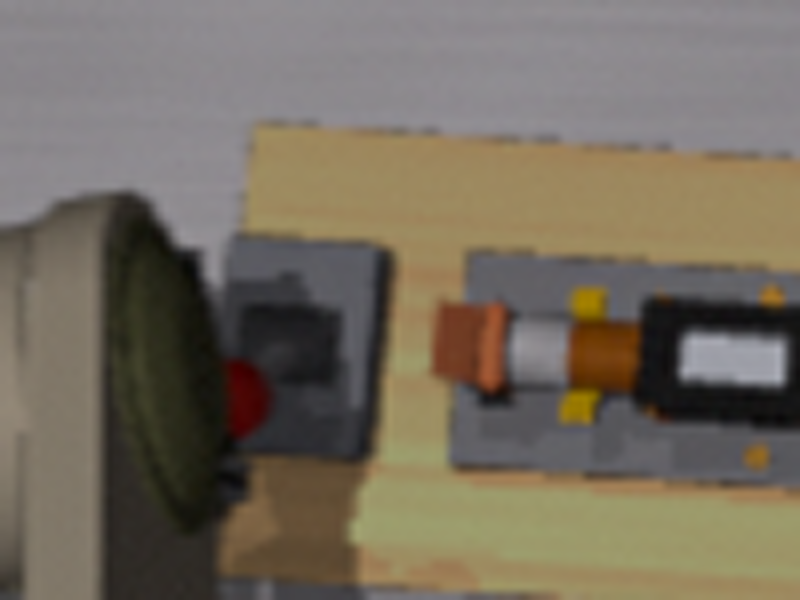

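The lever moved only part way (ball row 278 → 274.5). The ball rises 9 mm mid-swing and most likely jammed under the wider upper part of the shut fingers. I'll retry with only the tips engaged, about 7 mm below the ball's centre, following its arc in small steps.

Request:
{"name": "send_rows", "arguments": {"series": [{"grip":0,"translation":[0,-8,0],"roll":0},{"grip":0,"translation":[0,-8,-5],"roll":0},{"grip":0,"translation":[2,-6,-5],"roll":0},{"grip":0,"translation":[2,-4,-5],"roll":0},{"grip":0,"translation":[2,-2,-5],"roll":0}]}}

```text
t: 17.92
tool_pos: [0.4592, 0.2162, 0.0983]
eef_rot: [180.0, -0.0, 87.1]
force: [0.5, -0.3, -1.0]
finger_gap: -0.001
```

Request:
{"name": "send_rows", "arguments": {"series": [{"grip":0,"translation":[0,2,0],"roll":0},{"grip":0,"translation":[0,4,0],"roll":0},{"grip":0,"translation":[0,6,-0.5],"roll":0},{"grip":0,"translation":[0,8,-1],"roll":0},{"grip":0,"translation":[0,8,-1],"roll":0}]}}

```text
t: 18.33
tool_pos: [0.4672, 0.2156, 0.0993]
eef_rot: [180.0, -0.0, 87.1]
force: [0.4, -0.3, -0.2]
finger_gap: -0.001
```

```bash
python3 go.py 431.7 216 90 87.1;python3 - <<'E'
from meas import *
import pickle
c=env.capture('top');pickle.dump(c,open('top8.pkl','wb'));save(c,'top8',(140,225,240,300),8)
E
```

```text
t 18.33 pos [467.2 215.6  99.3] rot [ 1.7998e+02 -1.0000e-02  8.7070e+01] F [ 0.4 -0.3 -0.2] T [ 0.02 -0.03  0.04] gap -0.1
trans [ -1.4 -35.5   9.3] roll -0.0006
```

View pics/top8.png

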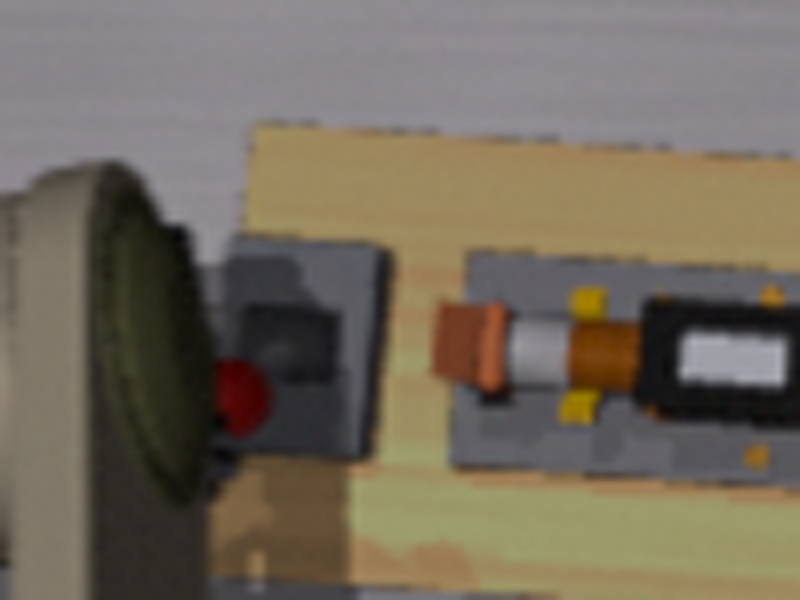

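```bash
python3 - <<'E'
from meas import *
import pickle
np.set_printoptions(precision=1,suppress=True)
c=pickle.load(open('top8.pkl','rb'));W=cloud(c)*1000;h=hsv(c)
print(pt(c,(170.0,274.4),.103)*1000)
bx=box(c,.485,.214,.11,.05)&((h[...,0]<4)|(h[...,0]>174))&(h[...,1]>150)&(h[...,2]>40)
for A,ce,q in comps(bx,5): print('ball',A,ce,np.nanmedian(W[q],0),W[q][np.nanargmax(W[q][:,2])],pt(c,ce,.103)*1000)
P=W[q];print(np.c_[P][:].round(0)[::3])
E
```

```text
[485.5 212.9 103. ]
ball 49 [169.9 274.1] [483.7 209.4 113.5] [465.8 144.7 367.4] [486.2 213.3 103. ]
[[476. 147. 361.]
 [496. 212. 109.]
 [493. 210. 114.]
 [490. 215. 114.]
 [491. 208. 114.]
 [488. 213. 113.]
 [489. 207. 109.]
 [485. 214. 116.]
 [486. 208. 113.]
 [466. 145. 367.]
 [483. 210. 114.]
 [484. 204. 109.]
 [481. 210. 112.]
 [481. 204. 110.]
 [478. 209. 115.]
 [475. 210. 129.]
 [476. 207. 113.]]
```

Request:
{"name": "send_rows", "arguments": {"series": [{"grip":0,"translation":[0,2,0],"roll":0},{"grip":0,"translation":[0,4,0],"roll":0},{"grip":0,"translation":[0,5,0],"roll":0},{"grip":0,"translation":[0,6,0],"roll":0},{"grip":0,"translation":[0,6,0],"roll":0}]}}

```text
t: 18.8
tool_pos: [0.4729, 0.2153, 0.0992]
eef_rot: [180.0, -0.0, 87.1]
force: [-0.4, 0.0, 0.6]
finger_gap: -0.002
```

```bash
python3 go.py 431.7 216 90 87.1;python3 - <<'E'
from meas import *
import pickle
c=env.capture('top');pickle.dump(c,open('top9.pkl','wb'));save(c,'top9',(140,225,240,300),8)
c=env.capture('side');save(c,'side9',(160,270,300,390),5)
E
```

```text
t 18.8 pos [472.9 215.3  99.2] rot [180.    -0.    87.07] F [-0.4  0.   0.6] T [ 0.02  0.03 -0.  ] gap -0.2
trans [ -1.4 -41.2   9.2] roll -0.0005
```

View pics/top9.png

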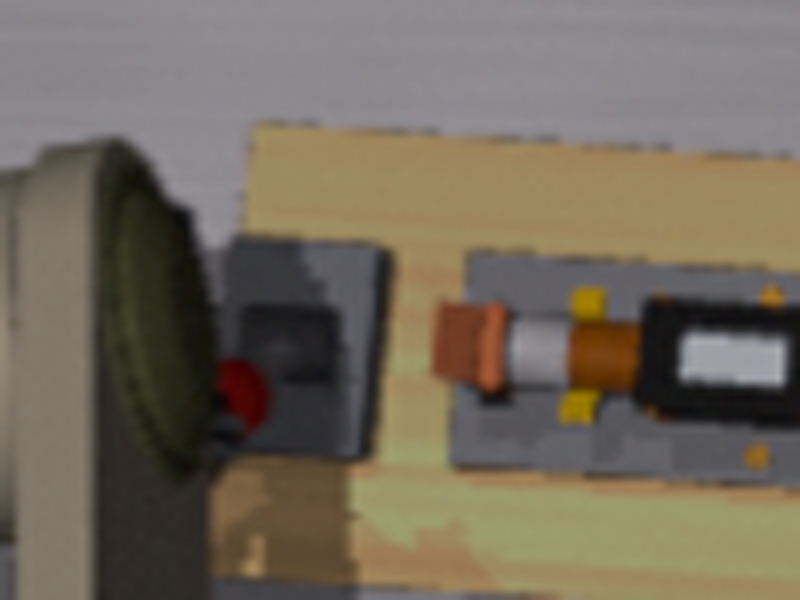

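View pics/side9.png

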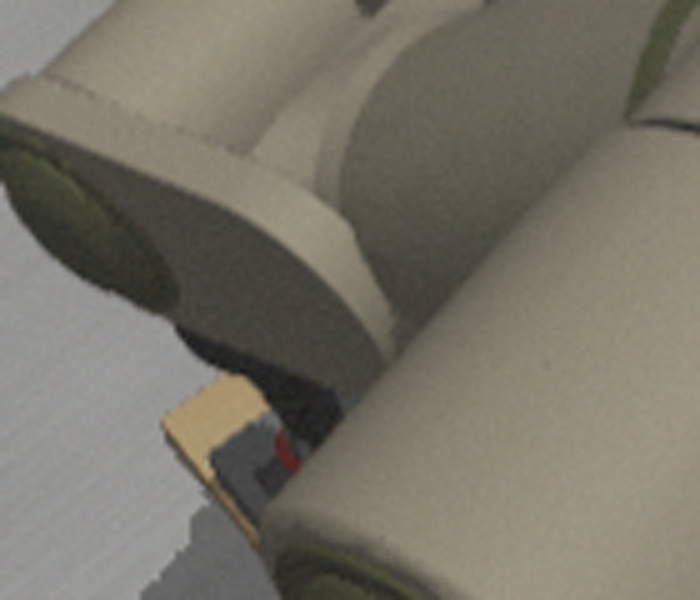

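```bash
python3 - <<'E'
from meas import *
import pickle
np.set_printoptions(precision=0,suppress=True,linewidth=200)
c=pickle.load(open('top9.pkl','rb'));W=cloud(c)*1000;h=hsv(c)
for r in range(266,288):
    print(r,[(u,c['img'][r,u].tolist() if 0 else ('R' if (h[r,u,0]<5 or h[r,u,0]>174) and h[r,u,1]>120 else '.'),*W[r,u].round().astype(int).tolist()) for u in range(164,177)])
cv2.imwrite('pics/top9b.png',cv2.resize(c['img'][255:295,155:195,::-1],(600,600),interpolation=cv2.INTER_NEAREST))
E
```

```text
266 [(164, '.', 482, 147, 381), (165, '.', 483, 147, 375), (166, '.', 483, 147, 371), (167, '.', 484, 148, 360), (168, '.', 511, 236, 45), (169, '.', 512, 234, 40), (170, '.', 510, 228, 53), (171, '.', 510, 226, 52), (172, '.', 511, 225, 47), (173, '.', 511, 221, 53), (174, '.', 511, 218, 52), (175, '.', 511, 216, 52), (176, '.', 511, 215, 46)]
267 [(164, '.', 480, 146, 385), (165, '.', 481, 147, 376), (166, '.', 481, 147, 369), (167, '.', 482, 147, 361), (168, '.', 508, 236, 44), (169, '.', 509, 234, 41), (170, '.', 508, 229, 49), (171, '.', 508, 226, 51), (172, '.', 508, 223, 54), (173, '.', 508, 220, 56), (174, '.', 509, 220, 47), (175, '.', 508, 216, 51), (176, '.', -9223372036854775808, -9223372036854775808, -9223372036854775808)]
268 [(164, '.', 478, 146, 384), (165, '.', 478, 146, 378), (166, '.', 479, 146, 372), (167, '.', 480, 147, 361), (168, '.', 506, 237, 40), (169, '.', 506, 233, 45), (170, '.', 506, 229, 48), (171, '.', 505, 225, 53), (172, '.', 506, 224, 47), (173, '.', 506, 221, 51), (174, '.', 505, 216, 59), (175, '.', 505, 214, 59), (176, '.', 505, 212, 55)]
269 [(1
[... 6107 characters left out ...]
, 358), (166, '.', 445, 149, 353), (167, '.', 461, 242, 20), (168, '.', 461, 240, 18), (169, '.', 461, 238, 16), (170, '.', 461, 235, 16), (171, '.', 461, 233, 15), (172, '.', 461, 230, 18), (173, '.', 461, 227, 17), (174, '.', 461, 224, 20), (175, '.', 462, 223, 15), (176, '.', 462, 220, 15)]
287 [(164, '.', 443, 150, 363), (165, '.', 443, 150, 358), (166, '.', 443, 150, 352), (167, '.', 459, 243, 16), (168, '.', 459, 242, 11), (169, '.', 459, 238, 15), (170, '.', 459, 235, 16), (171, '.', 458, 231, 21), (172, '.', 459, 229, 19), (173, '.', 458, 225, 24), (174, '.', 459, 224, 20), (175, '.', 459, 223, 12), (176, '.', 459, 220, 15)]<stdin>:6: RuntimeWarning: invalid value encountered in cast
```

View pics/top9b.png

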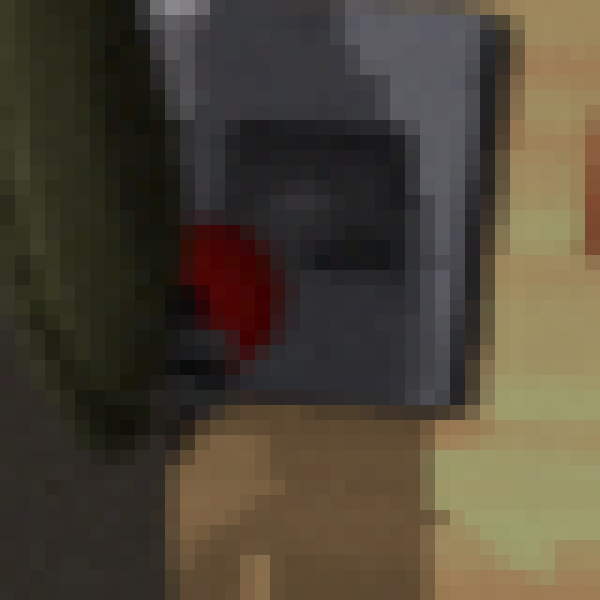

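The cloud shows the cause: above the thin pads the fingers get thicker, about 21 mm from roughly TCP+20 mm up, and that ledge caught the rising ball. I back off, raise, and turn 90° so the flat sides of the fingers do the pushing.

Request:
{"name": "send_rows", "arguments": {"series": [{"grip":0,"translation":[0,-8,0],"roll":0},{"grip":0,"translation":[0,-18,-10],"roll":-0.1},{"grip":0,"translation":[0,-25,-30],"roll":-0.2},{"grip":0,"translation":[0,-25,-50],"roll":-0.32},{"grip":0,"translation":[0,-25,-50],"roll":-0.44}]}}

```text
t: 19.32
tool_pos: [0.4482, 0.2171, 0.1526]
eef_rot: [179.7, 0.1, 112.7]
force: [0.0, 0.3, 0.6]
finger_gap: 0.0
```

Request:
{"name": "send_rows", "arguments": {"series": [{"grip":0,"translation":[0,0,0],"roll":-0.12},{"grip":0,"translation":[0,0,0],"roll":-0.24},{"grip":0,"translation":[0,0,0],"roll":-0.36},{"grip":0,"translation":[0,0,0],"roll":-0.48},{"grip":0,"translation":[0,0,0],"roll":-0.6}]}}

```text
t: 19.73
tool_pos: [0.447, 0.2167, 0.1492]
eef_rot: [-180.0, -0.0, 147.0]
force: [0.1, -0.4, -0.4]
finger_gap: -0.002
```

Request:
{"name": "send_rows", "arguments": {"series": [{"grip":0,"translation":[0,0,0],"roll":-0.12},{"grip":0,"translation":[0,0,0],"roll":-0.24},{"grip":0,"translation":[0,0,0],"roll":-0.36},{"grip":0,"translation":[0,0,0],"roll":-0.48},{"grip":0,"translation":[0,0,0],"roll":-0.53}]}}

```text
t: 20.15
tool_pos: [0.447, 0.2167, 0.1492]
eef_rot: [-180.0, -0.0, 177.4]
force: [0.7, -1.0, 0.2]
finger_gap: -0.001
```

```bash
python3 go.py 448 215.5 93 177.1; python3 - <<'E'
from meas import *
c=env.capture('top');save(c,'top10',(140,225,240,300),8)
h=hsv(c);bx=box(c,.485,.214,.11,.05)&((h[...,0]<4)|(h[...,0]>174))&(h[...,1]>150)&(h[...,2]>40)
for A,ce,q in comps(bx,5): print('ball',A,ce,pt(c,ce,.103)*1000)
E
```

```text
t 20.15 pos [447.  216.7 149.2] rot [-1.8000e+02 -2.0000e-02  1.7739e+02] F [ 0.7 -1.   0.2] T [ 0.01 -0.05 -0.02] gap -0.1
trans [-1.  -1.1 56.2] roll 0.0051
ball 82 [168.31707317 274.51219512] [485.12978976 216.99567556 103.        ]
```

View pics/top10.png

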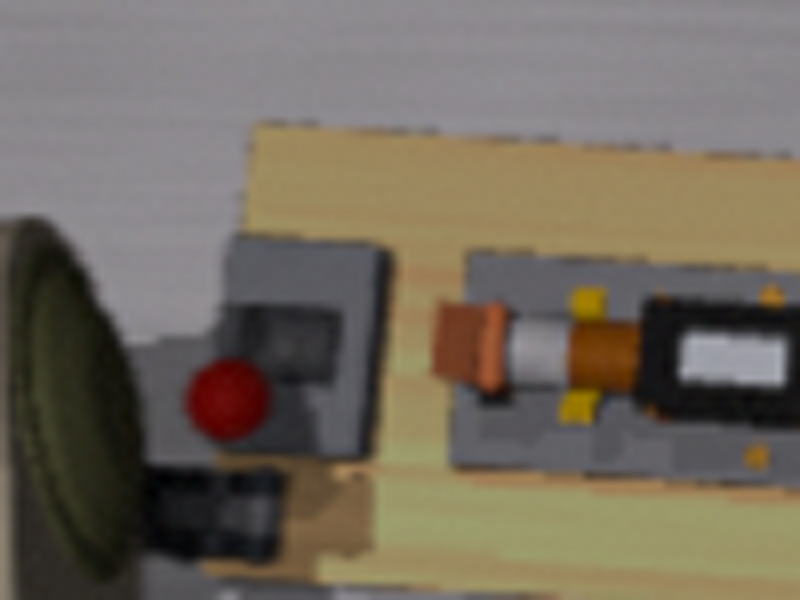

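The whole ball is visible at (168.3,274.5), and the fingers stand clear on its -x side. Lowering.

Request:
{"name": "send_rows", "arguments": {"series": [{"grip":0,"translation":[0,0,15],"roll":0},{"grip":0,"translation":[0,0,30],"roll":0},{"grip":0,"translation":[0,0,45],"roll":0},{"grip":0,"translation":[0,0,56],"roll":0},{"grip":0,"translation":[0,0,56],"roll":0}]}}

```text
t: 20.62
tool_pos: [0.4462, 0.2164, 0.0914]
eef_rot: [-179.9, -0.2, 177.0]
force: [-0.1, 0.5, -1.4]
finger_gap: -0.003
```

Request:
{"name": "send_rows", "arguments": {"series": [{"grip":0,"translation":[-5,0,0],"roll":0},{"grip":0,"translation":[-10,0,0],"roll":0},{"grip":0,"translation":[-15,0,0],"roll":0},{"grip":0,"translation":[-20,0,0],"roll":0},{"grip":0,"translation":[-22,0,0],"roll":0}]}}

```text
t: 21.03
tool_pos: [0.4707, 0.2155, 0.0937]
eef_rot: [180.0, 0.1, 177.0]
force: [-3.5, -0.6, 5.5]
finger_gap: -0.001
```

```bash
cat > ball.py <<'E'
from meas import *
c=env.capture('top')
h=hsv(c);bx=box(c,.505,.214,.11,.06)&((h[...,0]<4)|(h[...,0]>174))&(h[...,1]>150)&(h[...,2]>40)
for A,ce,q in comps(bx,5): print('ball',A,ce,pt(c,ce,.105)*1000)
E
python3 go.py 516 215.5 93 177.1; python3 ball.py
```

```text
t 21.03 pos [470.7 215.5  93.7] rot [1.7998e+02 5.0000e-02 1.7701e+02] F [-3.5 -0.6  5.5] T [ 0.01  0.53 -0.06] gap -0.1
trans [-45.2   2.4   0.7] roll -0.0017
ball 22 [170.36363636 272.22727273] [490.66679784 211.808827   105.        ]
```

Request:
{"name": "send_rows", "arguments": {"series": [{"grip":0,"translation":[2,0,-2],"roll":0},{"grip":0,"translation":[2,0,-7],"roll":0},{"grip":0,"translation":[0,0,-7],"roll":0},{"grip":0,"translation":[-3,0,-7],"roll":0},{"grip":0,"translation":[-5,0,-7],"roll":0}]}}

```text
t: 21.5
tool_pos: [0.4751, 0.2152, 0.1003]
eef_rot: [180.0, 0.0, 177.0]
force: [-0.1, -1.0, 0.0]
finger_gap: -0.001
```

```bash
python3 go.py 516 215.5 93 177.1; python3 ball.py
```

```text
t 21.5 pos [475.1 215.2 100.3] rot [1.8000e+02 2.0000e-02 1.7703e+02] F [-0.1 -1.   0. ] T [ 0.01 -0.01 -0.02] gap -0.1
trans [-40.9   2.4   7.3] roll -0.0011
ball 11 [169.72727273 270.90909091] [493.8710871  213.54575896 105.        ]
```

Request:
{"name": "send_rows", "arguments": {"series": [{"grip":0,"translation":[-2,0,0],"roll":0},{"grip":0,"translation":[-4,0,0],"roll":0},{"grip":0,"translation":[-6,0,0],"roll":0},{"grip":0,"translation":[-8,0,0],"roll":0},{"grip":0,"translation":[-8,0,0],"roll":0}]}}

```text
t: 21.97
tool_pos: [0.4831, 0.2148, 0.1002]
eef_rot: [180.0, 0.0, 177.0]
force: [-0.2, 0.2, 0.7]
finger_gap: 0.003
```

```bash
python3 go.py 516 215.5 93 177.1; python3 - <<'E'
from meas import *
c=env.capture('top');save(c,'top11',(140,225,240,300),8)
c=env.capture('side');save(c,'side11',(160,270,300,390),5)
E
```

```text
t 21.97 pos [483.1 214.8 100.2] rot [1.8000e+02 1.0000e-02 1.7702e+02] F [-0.2  0.2  0.7] T [-0.04  0.02  0.  ] gap 0.3
trans [-32.8   2.4   7.2] roll -0.0014
```

View pics/top11.png

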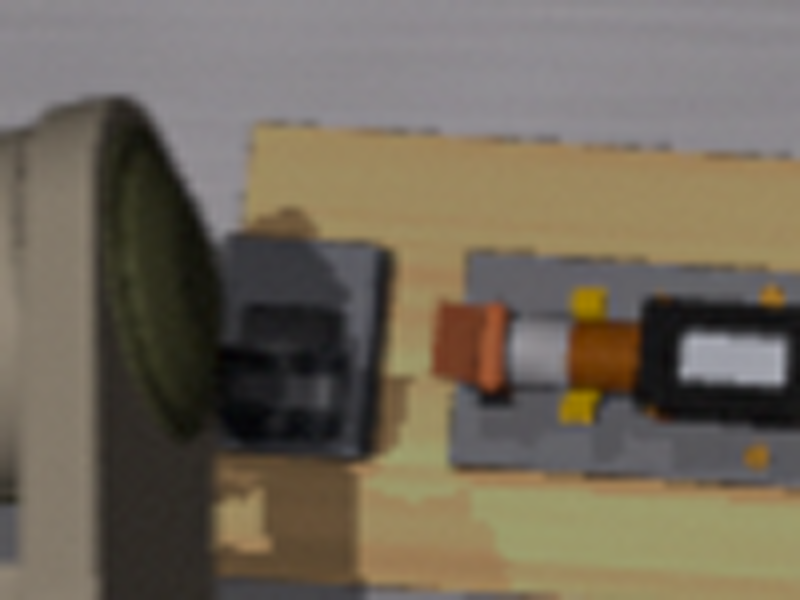

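View pics/side11.png

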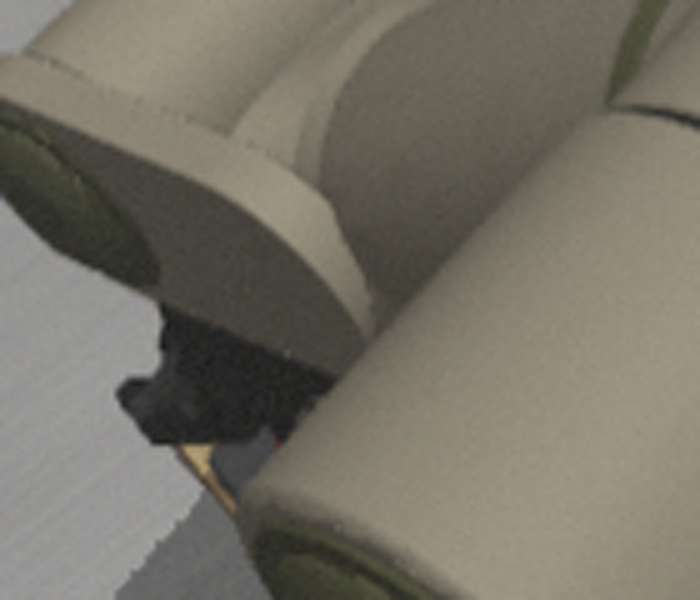

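The ball isn't visible where it should be if it were being pushed. I raise, back off and check.

Request:
{"name": "send_rows", "arguments": {"series": [{"grip":0,"translation":[0,0,-10],"roll":0},{"grip":0,"translation":[0,0,-30],"roll":0},{"grip":0,"translation":[15,0,-30],"roll":0},{"grip":0,"translation":[30,0,-30],"roll":0},{"grip":0,"translation":[40,0,-30],"roll":0}]}}

```text
t: 22.48
tool_pos: [0.4415, 0.2169, 0.1303]
eef_rot: [180.0, -0.0, 177.0]
force: [0.0, 0.2, -0.2]
finger_gap: -0.002
```

```bash
python3 go.py 516 215.5 93 177.1; python3 - <<'E'
from meas import *
import pickle
np.set_printoptions(precision=1,suppress=True)
c=env.capture('top');save(c,'top12',(140,225,240,300),8);pickle.dump(c,open('top12.pkl','wb'))
h=hsv(c);bx=box(c,.485,.214,.11,.05)&((h[...,0]<4)|(h[...,0]>174))&(h[...,1]>150)&(h[...,2]>40)
for A,ce,q in comps(bx,5): print('ball',A,ce,pt(c,ce,.105)*1000)
c=env.capture('side');save(c,'side12',(160,270,300,390),5);pickle.dump(c,open('side12.pkl','wb'))
W=cloud(c)*1000
s=env.get_state()['tool_pos']*1000
m=(abs(W[...,0]-s[0])<35)&(abs(W[...,1]-s[1])<40)&(W[...,2]>118)&(W[...,2]<260)
v,u=np.nonzero(m);P=W[m];o=np.argsort(P[:,2])[:40]
print(s);print(np.c_[u[o],v[o],P[o]])
E
```

```text
t 22.48 pos [441.5 216.9 130.3] rot [ 1.8000e+02 -1.0000e-02  1.7704e+02] F [ 0.   0.2 -0.2] T [-0.    0.01 -0.06] gap -0.2
trans [-74.4   2.4  37.3] roll -0.001
ball 81 [168.3 274.3] [485.5 216.5 105. ]
[441.5 217.  130.3]
[[233.  368.  429.9 218.7 150.6]
 [231.  368.  431.6 221.8 152.6]
 [232.  368.  430.  220.6 153.4]
 [237.  365.  427.5 210.4 155.1]
 [234.  367.  427.8 217.2 155.9]
 [235.  366.  428.  214.6 156.2]
 [233.  367.  428.8 218.7 156.5]
 [231.  367.  430.7 221.7 158.1]
 [236.  365.  427.4 212.4 158.1]
 [228.  368.  432.9 227.  158.2]
 [234.  366.  428.3 216.4 158.4]
 [224.  364.  444.2 227.7 159.1]
 [237.  364.  427.1 210.  159.4]
 [238.  361.  430.6 204.8 159.5]
 [235.  365.  428.  214.  159.6]
 [237.  363.  428.6 208.8 159.8]
 [230.  367.  431.2 223.4 159.8]
 [229.  367.  432.5 224.8 159.9]
 [236.  364.  428.2 211.5 160. ]
 [237.  361.  431.6 206.3 160.2]
 [225.  365.  440.7 227.8 160.2]
 [230.  366.  432.5 222.3 160.4]
 [229.  366.  433.7 223.7 160.7]
 [234.  365.  428.3 215.9 161.8]
 [233.  366.  427.6 218.7 162.7]
 [232.  367.  427.3 221.3 162.7]
 [230.  365.  433.  221.5 162.9]
 [236.  363.  428.3 210.9 163.2]
 [228.  367.  432.1 226.8 163.4]
 [232.  366.  428.4 220.2 163.7]
 [226.  366.  436.2 228.4 163.7]
 [237.  359.  433.2 204.6 163.8]
 [235.  364.  427.6 213.7 164.1]
 [231.  366.  429.5 221.7 164.3]
 [235.  363.  429.1 212.5 164.4]
 [238.  360.  430.  204.6 164.4]
 [233.  365.  428.3 217.8 164.6]
 [237.  360.  431.2 206.  164.6]
 [237.  362.  427.9 208.6 164.8]
 [229.  365.  433.4 223.3 164.8]]
```

View pics/top12.png

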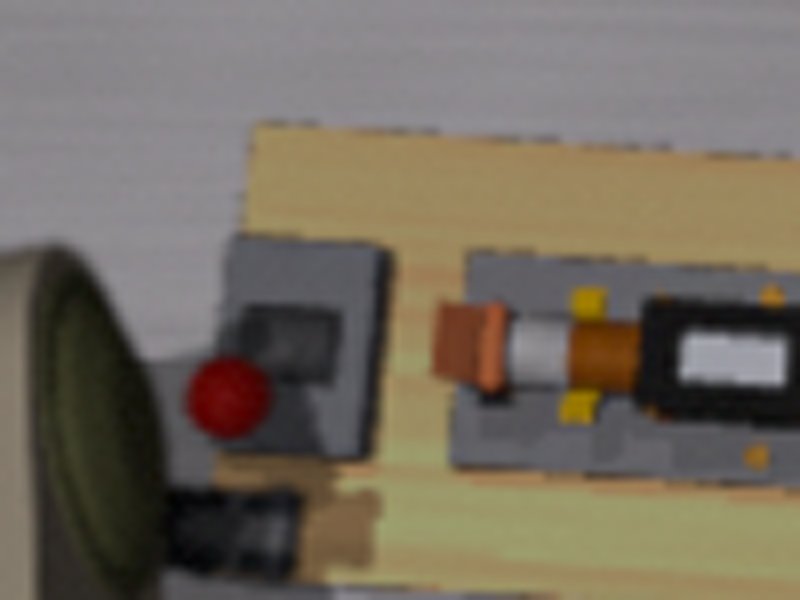

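View pics/side12.png

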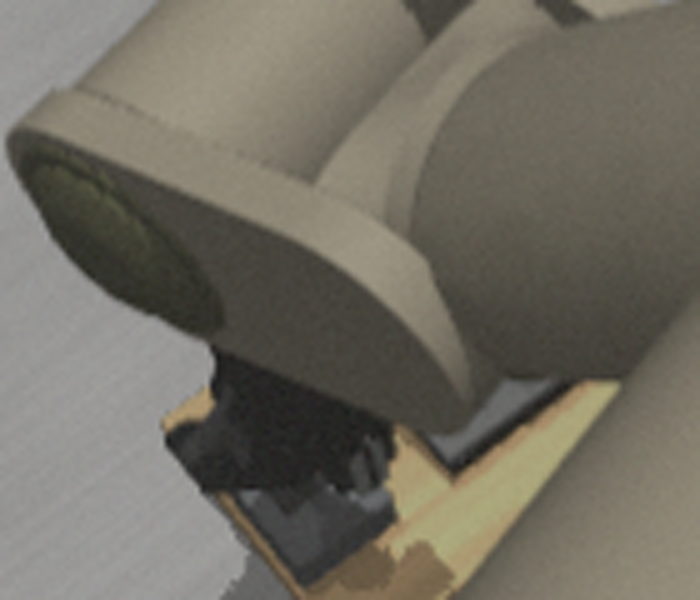

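Confirmed from the side cloud: the shut fingertips are at about z = 150 with the TCP at 130, so the real tips sit about 20 mm above the reported TCP, and I had been skimming over the ball. I redo it with TCP z ≈ 70 (tips at about 90).

Request:
{"name": "send_rows", "arguments": {"series": [{"grip":0,"translation":[2,0,15],"roll":0},{"grip":0,"translation":[2,0,30],"roll":0},{"grip":0,"translation":[2,0,45],"roll":0},{"grip":0,"translation":[2,0,60],"roll":0},{"grip":0,"translation":[2,0,60],"roll":0}]}}

```text
t: 23.0
tool_pos: [0.4401, 0.2166, 0.0679]
eef_rot: [-179.9, -0.2, 177.0]
force: [-0.2, -0.2, -0.5]
finger_gap: -0.0
```

Request:
{"name": "send_rows", "arguments": {"series": [{"grip":0,"translation":[-5,0,0],"roll":0},{"grip":0,"translation":[-10,0,0],"roll":0},{"grip":0,"translation":[-16,0,0],"roll":0},{"grip":0,"translation":[-22,0,0],"roll":0},{"grip":0,"translation":[-28,0,0],"roll":0}]}}

```text
t: 23.42
tool_pos: [0.4695, 0.2155, 0.0707]
eef_rot: [180.0, 0.0, 177.0]
force: [-1.9, 0.5, 0.8]
finger_gap: -0.007
```

```bash
python3 go.py 516 215.5 70 177.1; python3 ball.py
```

```text
t 23.42 pos [469.5 215.5  70.7] rot [1.7998e+02 3.0000e-02 1.7703e+02] F [-1.9  0.5  0.8] T [ 0.04  0.21 -0.02] gap -0.6
trans [-46.4   2.4   0.7] roll -0.0013
ball 16 [171.875 271.125] [493.42955252 208.30530086 105.        ]
```

Fx of about -2 N matches the lever's stiffness. Pushing on.

Request:
{"name": "send_rows", "arguments": {"series": [{"grip":0,"translation":[-5,0,0],"roll":0},{"grip":0,"translation":[-10,0,0],"roll":0},{"grip":0,"translation":[-15,0,0],"roll":0},{"grip":0,"translation":[-20,0,0],"roll":0},{"grip":0,"translation":[-20,0,0],"roll":0}]}}

```text
t: 23.88
tool_pos: [0.4898, 0.2144, 0.0702]
eef_rot: [180.0, 0.1, 177.0]
force: [0.8, 0.2, -0.6]
finger_gap: 0.002
```

```bash
python3 go.py 516 215.5 70 177.1; python3 ball.py
```

```text
t 23.88 pos [489.8 214.4  70.2] rot [1.7999e+02 5.0000e-02 1.7701e+02] F [ 0.8  0.2 -0.6] T [-0.01 -0.01 -0.04] gap 0.1
trans [-26.1   2.4   0.2] roll -0.0015
ball 9 [173.33333333 262.66666667] [514.27781332 205.99294388 105.        ]
```

Request:
{"name": "send_rows", "arguments": {"series": [{"grip":0,"translation":[-5,0,1],"roll":0},{"grip":0,"translation":[-10,0,2],"roll":0},{"grip":0,"translation":[-15,0,3],"roll":0},{"grip":0,"translation":[-20,0,3],"roll":0},{"grip":0,"translation":[-22,0,3],"roll":0}]}}

```text
t: 24.35
tool_pos: [0.5113, 0.2132, 0.0669]
eef_rot: [-180.0, -0.0, 177.0]
force: [-0.8, 0.3, -1.4]
finger_gap: -0.003
```

```bash
python3 go.py 516 215.5 70 177.1; python3 ball.py
```

```text
t 24.35 pos [511.3 213.2  66.9] rot [-1.7999e+02 -1.0000e-02  1.7702e+02] F [-0.8  0.3 -1.4] T [ 0.    0.2  -0.04] gap -0.3
trans [-4.6  2.5 -3.1] roll -0.0014
```

Request:
{"name": "send_rows", "arguments": {"series": [{"grip":0,"translation":[-1,0,0],"roll":0},{"grip":0,"translation":[-2,0,0],"roll":0},{"grip":0,"translation":[-3,0,0],"roll":0},{"grip":0,"translation":[-4,0,0],"roll":0},{"grip":0,"translation":[-4,0,0],"roll":0}]}}

```text
t: 24.82
tool_pos: [0.5147, 0.2132, 0.0672]
eef_rot: [180.0, 0.0, 177.0]
force: [-0.9, -0.4, -0.7]
finger_gap: 0.003
```

Request:
{"name": "send_rows", "arguments": {"series": [{"grip":0,"translation":[-0.5,0,0],"roll":0},{"grip":0,"translation":[-1,0,0],"roll":0},{"grip":0,"translation":[-1.5,0,0],"roll":0},{"grip":0,"translation":[-2,0,0],"roll":0},{"grip":0,"translation":[-2,0,0],"roll":0}]}}

```text
t: 25.23
tool_pos: [0.5167, 0.213, 0.0672]
eef_rot: [180.0, 0.0, 177.0]
force: [-1.4, -0.1, -1.0]
finger_gap: 0.003
```

Request:
{"name": "send_rows", "arguments": {"series": [{"grip":0,"translation":[-0.5,0,0],"roll":0},{"grip":0,"translation":[-1,0,0],"roll":0},{"grip":0,"translation":[-1.5,0,0],"roll":0},{"grip":0,"translation":[-2,0,0],"roll":0},{"grip":0,"translation":[-2,0,0],"roll":0}]}}

```text
t: 25.65
tool_pos: [0.5182, 0.2129, 0.0671]
eef_rot: [-180.0, -0.1, 177.0]
force: [-2.3, 0.3, 0.2]
finger_gap: -0.001
```

Request:
{"name": "send_rows", "arguments": {"series": [{"grip":0,"translation":[-0.5,0,0],"roll":0},{"grip":0,"translation":[-1,0,0],"roll":0},{"grip":0,"translation":[-1.5,0,0],"roll":0},{"grip":0,"translation":[-2,0,0],"roll":0},{"grip":0,"translation":[-2,0,0],"roll":0}]}}

```text
t: 26.07
tool_pos: [0.5184, 0.2129, 0.067]
eef_rot: [-180.0, -0.3, 177.1]
force: [-10.5, 0.4, 4.6]
finger_gap: 0.0
```

The end stop is reached at x ≈ 518, with force rising to 10 N. Backing off, then clearing the view.

Request:
{"name": "send_rows", "arguments": {"series": [{"grip":0,"translation":[5,0,0],"roll":0},{"grip":0,"translation":[15,0,0],"roll":0},{"grip":0,"translation":[30,0,-15],"roll":0},{"grip":0,"translation":[40,0,-50],"roll":0},{"grip":0,"translation":[50,0,-85],"roll":0}]}}

```text
t: 26.48
tool_pos: [0.4701, 0.2153, 0.1527]
eef_rot: [-180.0, -0.1, 177.0]
force: [0.8, 0.4, 0.6]
finger_gap: 0.003
```

Request:
{"name": "send_rows", "arguments": {"series": [{"grip":0,"translation":[10,-30,-35],"roll":0},{"grip":0,"translation":[15,-70,-45],"roll":0},{"grip":0,"translation":[20,-110,-45],"roll":0},{"grip":0,"translation":[25,-150,-45],"roll":0},{"grip":0,"translation":[30,-190,-45],"roll":0}]}}

```text
t: 26.9
tool_pos: [0.4309, 0.0257, 0.198]
eef_rot: [-180.0, 0.2, 177.1]
force: [1.7, -0.6, 0.7]
finger_gap: -0.003
```

Request:
{"name": "send_rows", "arguments": {"series": [{"grip":0,"translation":[5,-38,0],"roll":0},{"grip":0,"translation":[10,-76,0],"roll":0},{"grip":0,"translation":[15,-114,0],"roll":0},{"grip":0,"translation":[20,-152,0],"roll":0},{"grip":0,"translation":[20,-190,0],"roll":0}]}}

```text
t: 27.32
tool_pos: [0.4004, -0.1634, 0.1978]
eef_rot: [-179.9, 0.1, 177.0]
force: [0.7, 0.4, 0.1]
finger_gap: -0.002
```

Request:
{"name": "send_rows", "arguments": {"series": [{"grip":0,"translation":[0,-38,0],"roll":0},{"grip":0,"translation":[0,-76,0],"roll":0},{"grip":0,"translation":[0,-100,0],"roll":0},{"grip":0,"translation":[0,-110,0],"roll":0},{"grip":0,"translation":[0,-110,0],"roll":0}]}}

```text
t: 27.73
tool_pos: [0.3954, -0.2731, 0.1971]
eef_rot: [-179.9, 0.0, 176.9]
force: [0.2, 0.2, -0.1]
finger_gap: -0.002
```

```bash
python3 - <<'E'
from meas import *
import pickle
np.set_printoptions(precision=1,suppress=True)
for n in('top','side'):
    c=env.capture(n);save(c,n+'13',(155,160,365,310) if n=='top' else (185,175,365,400),3.8 if n=='top' else 2.6);W=cloud(c)*1000;h=hsv(c)
    Y=(W[...,1]-62)*.9987+(W[...,0]-499)*.05; X=(W[...,0]-499)*.9987-(W[...,1]-62)*.05
    for lo in range(-75,75,15):
        q=(Y>=lo)&(Y<lo+15)&(abs(X)<13)&(W[...,2]>60)&(W[...,2]<125)
        if q.sum()>4: print(n,lo,q.sum(),'z',np.percentile(W[q][:,2],[50,90]))
    bx=box(c,.505,.214,.11,.06)&((h[...,0]<4)|(h[...,0]>174))&(h[...,1]>150)&(h[...,2]>40)
    for A,ce,q in comps(bx,5): print('ball',A,ce,pt(c,ce,.099)*1000)
    for l in ('spray_center','jar_center','clutch_hub_center'):
        r=env.place_of(l,c);print(l,[(np.round(x['uv'],1),round(x['p'],2)) for x in r[:1]])
E
python3 go.py 500 0 200 177
```

```text
top -75 54 z [95.4 99.8]
top -60 63 z [94.9 98.7]
top -45 54 z [94.8 98.9]
top -30 71 z [105.3 108. ]
top -15 67 z [105.1 109.6]
top 0 61 z [105.3 108.5]
top 15 65 z [105.8 108.8]
top 30 47 z [ 96.3 100.8]
top 45 62 z [95.4 98.6]
top 60 60 z [95.3 99.7]
ball 70 [171.1 252.2] [540.8 214.7  99. ]
spray_center [(array([309. , 175.1]), 0.84)]
jar_center [(array([345.6, 181.5]), 0.71)]
clutch_hub_center [(array([246. , 185.3]), 0.92)]
side -75 65 z [93.  98.2]
side -60 76 z [93.  96.5]
side -45 48 z [93.7 98.9]
side -30 69 z [103.9 106.1]
side -15 74 z [104.3 106.2]
side 0 75 z [104.2 107. ]
side 15 92 z [102.7 106.1]
side 30 73 z [94.9 98.7]
side 45 87 z [94.1 97.6]
side 60 77 z [95.8 98.2]
ball 79 [206.  339.9] [541.7 209.8  99. ]
spray_center [(array([266.1, 215.2]), 0.78)]
jar_center [(array([289.8, 198.6]), 0.64)]
clutch_hub_center [(array([219.6, 268.3]), 0.75)]
t 28.13 pos [ 395.7 -270.3  197.4] rot [-1.7998e+02  2.0000e-02  1.7710e+02] F [0.3 0.2 0.6] T [ 0.03  0.01 -0.08] gap -0.1
trans [-90.5 275.2  -2.6] roll 0.0018
```

View pics/top13.png

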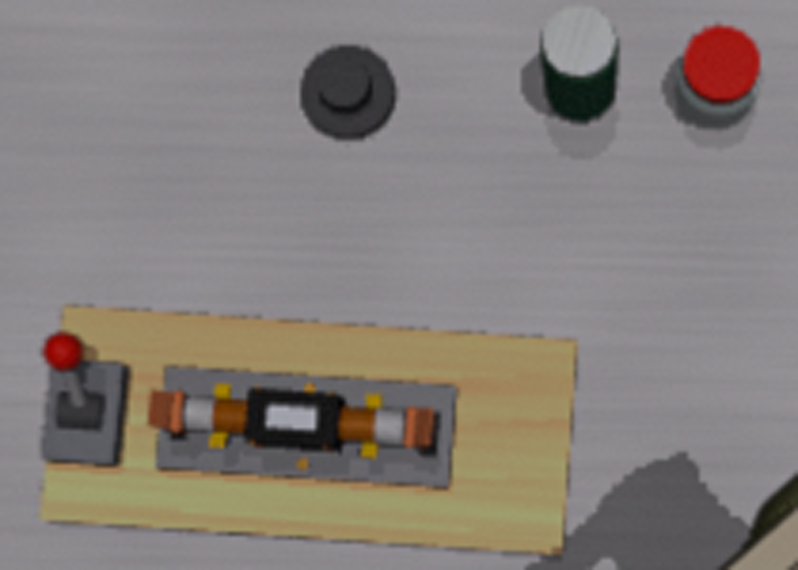

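View pics/side13.png

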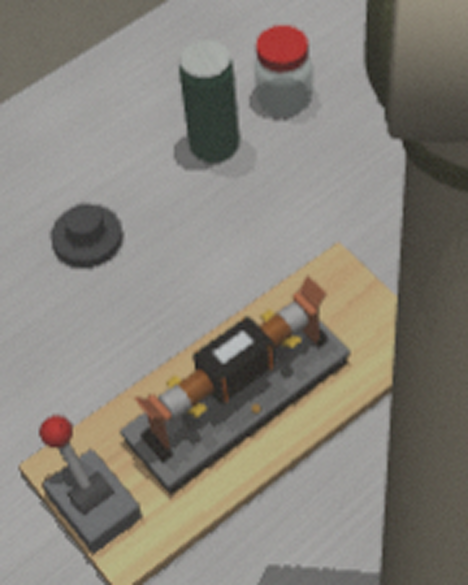

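Both clips are over the lamp's ends, it is level and home, and the lever is at its +x end (+33.7 mm of 34). The can, jar and hub have not moved. Handing in.

```bash
python3 -c "
from station import env
print(env.close_job())"
```

```text
the job is handed in; nothing more can be done
None
```

The inspection light is back on its dock and the charge lever is fully over. I handed the job in at about 28 s of the 67 s allowed. One push peaked at 59 N upward, described below.

**Light:** I gripped it across its rubber block and pressed it in level with small steps. The clips snapped over its ends and pulled it down. The upward force then rose steeply with almost no side force, which is the sign of home, and I let go. The last pictures show both clips over the ends. By depth it is level to about 1 mm, apart from a spread of up to 3 mm between depth readings along the light in the side view. Its grip-block top is 68 mm above the dock base, as it should be when home.

**Lever:** I pushed it until its end stop, about 10 N. The ball now sits 33.7 mm to the +x side, against 34 mm expected for fully on. The spray can, jar and hub show within 1–5 pixels of where they were detected at the start.

**What went wrong:**
- **First lever push:** it moved the lever only part way and raised a force of about 59 N upward and 23 N sideways on the fingers, until I backed off. That is under the 120 N wrist limit. It was the fingers on the lever ball as far as I can tell, not the gripper's body or the dock, but I could not check how it is judged.
- **Cause:** the shut fingertips measured about 20 mm above the reported TCP, so they rode onto the ball. My first guess, a ledge on the fingers catching the ball, was wrong. A second try, turned 90° but still too high, skimmed over the ball. Lowering the tool 30 mm fixed it.
- **Cameras:** the two cameras disagreed by 2–4 mm in y, so I aligned the light to the dock within a single view.

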